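# Pack the labelling kit into its storage box

## Robot

A 6-joint arm with a two-finger parallel gripper is mounted at the origin on the work surface. World frame = base frame: x ahead of the robot, y to its left, z up, the work surface at z = 0. Lengths are in m, angles in rad, forces in N, time in s.
With the tool pointing down it reaches from about 0.4 to 0.825 m from the base axis. Payload 7 kg.
Tool frame: the origin (TCP) lies midway between the tips of the shut fingers; the grasp point (between the pads) lies 19 mm behind it; z points along the fingers, y is the direction in which the jaws open and shut (so a half turn about z gives the same grasp; the last joint's range is limited). The gripper opens to 85 mm and grips with 20 to 120 N. Pads are 22 mm wide; open, the fingers measure 114 mm over their backs; the gripper's body (76 mm by 85 mm) begins 54 mm behind the grasp point. The pads swing forward as they close: fully open they stand 13 mm farther back than shut.
Start: joints at [-0.851, 0.359, 0.012, 0, -1.224, -0.288], TCP at [0.282, -0.613, 0.209] pointing down, gripper open.
Joint ranges: [-3.07, 3.07], [-1.43, 2.12], [-1.02, 1.25], [-3.03, 1.67], [-3.05, -0], [-3.03, 3.03]. Speed limits (rad/s): [2.39, 2.39, 3.01, 3.14, 3.14, 3.14].

## Interface

Orientations are given as a unit quaternion [w, x, y, z].
In Python, from station import ctrl gives the robot as it stands.
- The arm moves only by the tool drive_tool, never from a script. Its argument "series" is a list of rows, each a list of 5 numbers: the shift along the tool's x, y, z in cm, then the turn about the tool's z in degrees, then the closure in counts, from 0 (fully open) to 255 (shut). In form: [[dx, dy, dz, turn, jaw], ...]. A call has 1 to 10 rows; each row shifts and turns the commanded pose from where the row before left it, along the tool's axes as they then stand; what a row does not reach is not made up. A row lasts 1/10 s, in which the tool goes at most 50 mm and 8.59 degrees, less where a joint would pass 70% of its speed; a pose out of reach is approached as far as the arm can. A call is refused whole if a number of a shift passes 5 or a number of a turn 8.59, either way. A call with a gripper value outside its range is refused whole. The fingers move at their own pace and stop on an object; "newtons" is the grip in N (left out, the last holds). Time passes only in rows, so rows that do not move let the fingers close. It gives the time, the measured TCP pose, the force and the opening at its end, in the units of the state.
- ctrl.get_obs(): the state, without advancing time (a new reading comes with each control period).
- ctrl.snapshot(name): name is "scene" or "top" or "wrist"; returns a dict with "image" (480x640x3 uint8, red, green, blue), "fov_y" (degrees; the focal length in pixels is half the picture's height over the tangent of half this angle, whatever the lens; pixels are square), "cx", "cy" (the principal point, pixels), "extrinsics" (4x4, takes a point from world to camera coordinates); the wrist camera has in their place "tool_from_camera" (4x4, takes a point from camera to tool coordinates, whose origin is the TCP and whose axes are the flange's). Camera axes: x right, y down, z forward; pixel columns grow to the right and rows downward; lengths in m; the calibration is good to about 2 mm. A picture is of the moment at which its call begins: read the wrist's pose just before it. There is no depth.
- ctrl.finish_job(): hands the job in, once; it reports no verdict.
Trained networks look in a picture, given as the dict that the camera call returned (one of the last four; its "shot" number tells which), for a name from the list of things; names that differ only in an ending like _2 or _b are one class to them, and where a whole thing is asked for, a point or a joint stands for the part that bears it (a point fixed in the world has none). Each returns a list of dicts, best first, with "confidence" (0 to 1); they miss things now and then, are a little off and sometimes report something else, mostly with a low value. They report only what shows in the picture. A call takes as long as a camera call. They do not tell look-alikes from the thing itself.
- ctrl.masks_of(name, picture): "region" (480x640 bool, what is visible of it) and "point" ([column, row] in pixels, amid what is visible of it).
The state is a dict: "time": time; "joint_positions": joint angles; "dq": joint speeds; "joint_torque": joint torques, N m; "tcp_pos": TCP position; "eef_rot": TCP orientation; "wrist_force": force on the tool from outside, world axes, zero at the start; "ft_torque": the same for the moment, N m; "gripper_width": opening from 0.0 (shut) to 1.0 (fully open).
Only numpy, scipy, OpenCV 4.12 (cv2) and the standard library are available. Lean on these libraries where they do the work, as an engineer would, in place of code of your own. Each camera call takes 0.05 s, during which the arm holds its last target. There are 200 camera calls.

## Task

Pack the labelling kit into the open blue box: stand the purple stapler lengthwise on the floor of the plain tray, lay the narrow roll of electrical tape flat over the hub of its tray, and lay one thick marker in the pen rests of each of the two pen trays, about centred along the tray. The wide tape roll and the slim pen do not belong to the kit: leave them where they are on the bench.

Things in the scene. Friction and masses are not known exactly. Their poses are not given: they have to be found in the camera images.
- tape: Narrow roll of white electrical tape lying flat: 54 mm outside diameter, 34 mm hole, 19 mm high, about 45 g. Origin: centre of its underside, on the hole's axis; z up.
- stapler: Purple plastic press-button stapler standing on its base: 104 mm long, 34 mm wide base, 50 mm high overall; arm cover 32 mm wide from 29 to 48 mm above the base's underside (grip it there, across the width). About 160 g. Origin: centre of the base's underside; x along its length (hinge end +x, press pad -x), z up.
- marker_a: Thick marker lying on the bench: white round barrel 20 mm in diameter, eight-sided black cap (40 mm, at +x) and end plug, 22 mm across flats, 116 mm long plus 4 mm nub. Origin: on the axis at mid-length, 11 mm above the bench; x along its length. 35 g. Identical to the other thick marker; either may go in either pen tray.
- marker_b: Thick marker lying on the bench: white round barrel 20 mm in diameter, eight-sided black cap (40 mm, at +x) and end plug, 22 mm across flats, 116 mm long plus 4 mm nub. Origin: on the axis at mid-length, 11 mm above the bench; x along its length. 35 g. Identical to the other thick marker; either may go in either pen tray.
- wide_tape: Look-alike to be left alone: wide roll of white masking tape lying flat, 68 mm outside diameter, 34 mm hole, 36 mm high, loose. Origin: centre of its underside; z up.
- slim_pen: Look-alike to be left alone: slim pen of the same pattern as the thick markers, but only 12 mm thick, 130 mm long, lying loose on the bench. Origin: mid-length, on the axis; x along its length.
- tape_tray: Fixed grey tray, 150 (x, length) x 75 mm, walls 16 mm high, walls and floor 2.5 mm thick, in the open blue box. Origin: centre of its underside, 3 mm above the bench. Hub tray: a round hub stands in the middle of its floor (19 mm diameter, bevelled top 18 mm above the underside) for the tape's hole; the tape lies flat on the floor around it.
- plain_tray: Fixed grey tray, 150 (x, length) x 75 mm, walls 16 mm high, walls and floor 2.5 mm thick, in the open blue box. Origin: centre of its underside, 3 mm above the bench. Plain tray: empty flat floor, for the stapler. All four trays stand side by side (76 mm apart, any order) in the fixed translucent blue box: 166 x 316 mm, walls 40 mm high.
- pen_tray_a: Fixed grey tray, 150 (x, length) x 75 mm, walls 16 mm high, walls and floor 2.5 mm thick, in the open blue box. Origin: centre of its underside, 3 mm above the bench. Pen tray: two V rests (6 mm thick, 45 degree sides, bottom of V 9 mm, tips 29 mm above the underside) stand across it at x = -30 and +30 mm, centred in y. A thick marker in both has its axis 24.5 mm above the underside.
- pen_tray_b: Fixed grey tray, 150 (x, length) x 75 mm, walls 16 mm high, walls and floor 2.5 mm thick, in the open blue box. Origin: centre of its underside, 3 mm above the bench. Pen tray: two V rests (6 mm thick, 45 degree sides, bottom of V 9 mm, tips 29 mm above the underside) stand across it at x = -30 and +30 mm, centred in y. A thick marker in both has its axis 24.5 mm above the underside.
Things that resemble listed ones, but are neither listed nor needed, are in the scene too. Leave any orange or yellow look-alike of the marker_a alone.

How it is judged:
By the outcome, as a careful person would: the job done as asked, in the order asked, and still so for the second after the job is handed in, with the robot touching nothing.
It also fails if it takes over 109 s, if anything falls off the work surface, if the arm or the gripper's body presses on something with over 40 N, if the wrist force passes 120 N, or if a joint passes its speed limit or range.

## Working session

There is one attempt and no reset: what is moved stays moved. The work goes in short steps, Python scripts to look and compute and a tool call to move; the robot and the scene stay as the last step left them, time stands still between calls to the robot, and variables do not carry over. Pictures are saved under pics/ and viewed, about 12 in all and at most 16, crops included, and the job is handed in when it is done.

Besides the shell and the picture viewer there is one more tool, called as a command line: name --pt "numbers of a row" for each row, then --argument value for the rest. drive_tool: Moves the arm, as the interface text tells. Its arguments: {"type":"object","properties":{"series":{"type":"array","items":{"type":"array","items":{"type":"number"}}},"newtons":{"type":"number"}},"required":["series"]}

```bash
ls; mkdir -p pics
cat > h.py <<'E'
import numpy as np, cv2
from station import ctrl
from scipy.spatial.transform import Rotation as R
def snap(n):
    o=ctrl.get_obs(); return ctrl.snapshot(n),o
def save(im,f): cv2.imwrite('pics/'+f,im[:,:,::-1])
def Rq(q): return R.from_quat([q[1],q[2],q[3],q[0]])
def cam(s,o=None):
    """world_from_cam"""
    if 'extrinsics' in s: return np.linalg.inv(np.array(s['extrinsics']))
    T=np.eye(4);T[:3,:3]=Rq(o['eef_rot']).as_matrix();T[:3,3]=o['tcp_pos'];return T@np.array(s['tool_from_camera'])
def f(s): return 240/np.tan(np.radians(s['fov_y'])/2)
def w(s,p,z,o=None):
    T=cam(s,o);p=np.atleast_2d(np.array(p,float))
    d=np.c_[(p[:,0]-s['cx'])/f(s),(p[:,1]-s['cy'])/f(s),np.ones(len(p))]@T[:3,:3].T
    return T[:3,3]+d*((z-T[2,3])/d[:,2])[:,None]
E
python3 - <<'E'
from h import *
print(ctrl.get_obs())
for n in ['top','scene','wrist']:
    s,o=snap(n);save(s['image'],n+'0.png')
    print(n,{k:v for k,v in s.items() if k!='image'})
    for t in ['tape','stapler','marker_a','tape_tray','plain_tray','pen_tray_a','wide_tape','slim_pen']:
        for m in ctrl.masks_of(t,s): print(t,round(m['confidence'],2),m['point'],int(m['region'].sum()),w(s,m['point'],0.0,o)[0].round(3))
E
```

```text
pics
{'time': 0.0, 'joint_positions': array([-8.50891739e-01,  3.59416467e-01,  1.10214007e-02, -3.55904724e-04,
       -1.22407896e+00, -2.88069813e-01]), 'dq': array([ 8.99341113e-04, -1.56404649e-03, -1.42679690e-03, -7.54041798e-04,
       -9.18598427e-05,  1.14648565e-03]), 'joint_torque': array([ 1.34033922e-03, -5.83323419e+01,  2.93435830e+01,  6.93684697e+00,
       -5.92758282e-03, -2.80721025e-05]), 'tcp_pos': array([ 0.28224237, -0.61257196,  0.20762724]), 'eef_rot': array([-2.58587712e-04, -2.14184322e-01,  9.76792887e-01,  8.15347266e-04]), 'wrist_force': array([-0.02944724, -0.30084581, -0.47490199]), 'ft_torque': array([ 0.0270044 , -0.01674886, -0.00277705]), 'gripper_width': 1.0018448116375414}
top {'fov_y': 44.39084852116591, 'cx': 324.4789741990438, 'cy': 231.87979880965847, 'extrinsics': array([[ 0.00697521, -0.99975643,  0.02093877,  0.04774603],
       [-0.9898992 , -0.00986851, -0.14142912,  0.40511153],
       [ 0.1416013 , -0.01974078, -0.98972692,  1.43710153],
       [ 0.        ,  0.        ,  0.        ,  1.        ]]), 'shot': 1}
tape 0.78 [220.0, 160.4
[... 1835 characters left out ...]
-0.049  0.   ]
pen_tray_a 0.86 [293.8, 296.4] 1361 [0.574 0.097 0.   ]
wide_tape 0.78 [164.2, 186.2] 541 [ 0.438 -0.462  0.   ]
slim_pen 0.73 [221.9, 202.5] 195 [ 0.402 -0.276  0.   ]
wrist {'fov_y': 66.57410371141935, 'cx': 325.96789092003814, 'cy': 239.5964077082683, 'tool_from_camera': array([[-2.02112932e-04, -9.64973201e-01, -2.62348397e-01,
         6.62524182e-02],
       [ 9.99999382e-01,  9.16671727e-05, -1.10756984e-03,
         2.91785092e-04],
       [ 1.09282395e-03, -2.62348459e-01,  9.64972586e-01,
        -1.66490299e-01],
       [ 0.00000000e+00,  0.00000000e+00,  0.00000000e+00,
         1.00000000e+00]]), 'shot': 3}
wide_tape 0.88 [404.3, 396.6] 1433 [ 0.453 -0.431  0.   ]
```

Run:
```python
import cv2
a=cv2.imread('pics/top0.png')
c=cv2.resize(a[110:350,80:340],(780,720)[:2],interpolation=cv2.INTER_CUBIC)
c=cv2.resize(a[120:345,80:380],(800,600),interpolation=cv2.INTER_CUBIC)
cv2.imwrite('pics/top0c.png',c)
b=cv2.imread('pics/scene0.png')[160:400,130:570]
cv2.imwrite('pics/scene0c.png',cv2.resize(b,(800,436),interpolation=cv2.INTER_CUBIC))
```

```text
(no output)
```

View pics/top0c.png

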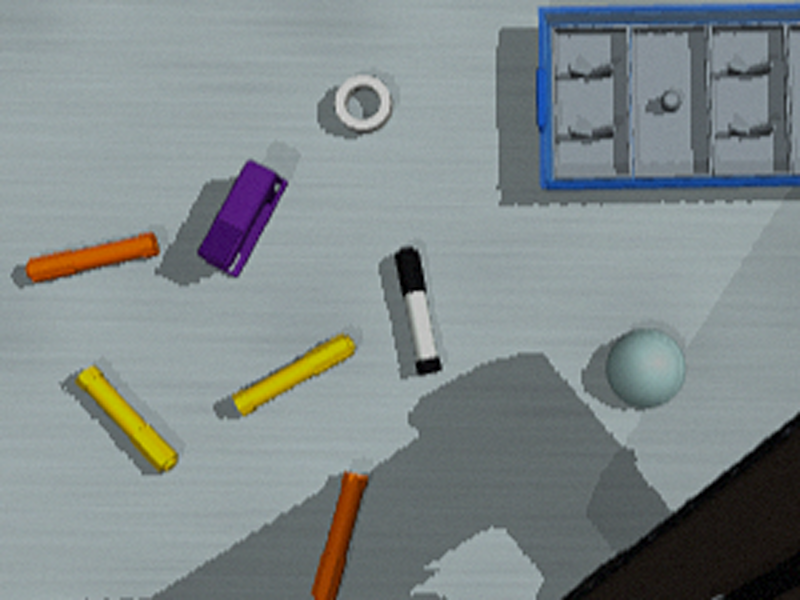

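View pics/scene0c.png

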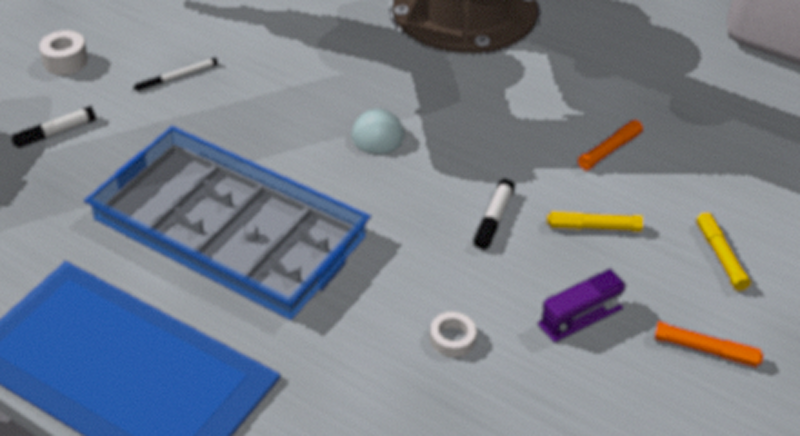

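Top view: the tape is at (220,160), the purple stapler at (170,202), and thick black/white markers at (236,233) and (469,160). Orange and yellow look-alikes are at (110,218), (207,321), (129,280) and (191,260), so I'll leave those. In the scene view the slim pen is at (222,202) and the wide tape at (164,186). From +y to -y the trays are pen, hub, pen, plain. Next I'll measure poses.

```bash
cat >> h.py <<'E'
def rect(s,m,z,o=None):
    """long-axis yaw & size & centre of a mask in the plane z"""
    ys,xs=np.nonzero(m); P=w(s,np.c_[xs,ys],z,o)[:,:2]
    c,(a,b),t=cv2.minAreaRect((P*1000).astype(np.float32))
    if a<b: a,b,t=b,a,t+90
    return np.array(c)/1000,round(a),round(b),((t+90)%180)-90
def yaw(o): y=Rq(o['eef_rot']).as_matrix()[:,1]; return np.degrees(np.arctan2(y[1],y[0]))
def plan(x,y,z,jaw_dir,o=None,n=None):
    """jaw_dir: world angle deg of tool y (mod 180). prints constant rows"""
    o=o or ctrl.get_obs(); d=((jaw_dir-yaw(o)+90)%180)-90
    # tool z is down: world ccw angle d = tool turn -d
    D=np.array([x,y,z])-o['tcp_pos']; k=n or int(max(np.ceil(np.linalg.norm(D)/.05),np.ceil(abs(d)/8.5),1))
    M=Rq(o['eef_rot'])
    print('d',D.round(4),'turn',round(-d,1),'tilt',M.as_matrix()[:,2].round(3),'q6',o['joint_positions'][5].round(2))
    for i in range(k):
        Mi=M*R.from_euler('z',-d*i/k,degrees=True)
        print([*(float(v) for v in (Mi.inv().apply(D)/k*100).round(2)),round(-d/k,2)],end=',')
    print()
E
python3 - <<'E'
from h import *
s,o=snap('top')
for t,z in [('tape',.019),('stapler',.045),('marker_a',.011),('plain_tray',.019),('pen_tray_a',.019),('tape_tray',.019)]:
    for m in ctrl.masks_of(t,s): print(t,round(m['confidence'],2),m['point'],rect(s,m['region'],z))
print(yaw(ctrl.get_obs()))
plan(.485,.44,.28,0)
E
```

```text
tape 0.68 [214.1, 155.5] (array([0.59309387, 0.32822281]), 58, 51, 1.7520573139190674)
stapler 0.64 [169.6, 201.7] (array([0.47617813, 0.43284653]), 105, 47, -25.520896911621094)
stapler 0.22 [389.4, 159.4] (array([ 0.59591333, -0.11267293]), 148, 75, 1.1284642219543457)
marker_a 0.89 [129.8, 279.0] (array([0.29108926, 0.53786499]), 122, 23, 43.75354766845703)
marker_a 0.77 [109.9, 218.5] (array([0.44146936, 0.57955994]), 122, 27, -79.94608211517334)
marker_a 0.7 [206.7, 320.2] (array([0.18381903, 0.33840903]), 120, 23, -12.924392700195312)
marker_a 0.68 [194.6, 259.1] (array([0.33460434, 0.38545386]), 120, 23, -60.31402778625488)
marker_a 0.59 [235.5, 230.5] (array([0.39699359, 0.27225079]), 120, 24, 12.68129825592041)
marker_a 0.56 [470.3, 161.3] (array([ 0.59363428, -0.3262547 ]), 121, 22, -23.020462036132812)
plain_tray 0.67 [390.0, 158.1] (array([ 0.60448077, -0.11484566]), 148, 76, 0.5349450707435608)
pen_tray_a 0.64 [358.6, 158.0] (array([ 0.60234967, -0.04003439]), 150, 76, 1.763306975364685)
pen_tray_a 0.62 [298.7, 154.3] (array([0.59769623, 0.10957166]), 150, 77, 0.91556698
[... 364 characters left out ...]
, np.float64(-2.97)],[-3.76, 3.1, -0.32, np.float64(-2.97)],[-3.91, 2.9, -0.32, np.float64(-2.97)],[-4.06, 2.7, -0.32, np.float64(-2.97)],[-4.19, 2.48, -0.32, np.float64(-2.97)],[-4.32, 2.26, -0.32, np.float64(-2.97)],[-4.43, 2.04, -0.32, np.float64(-2.97)],[-4.53, 1.81, -0.32, np.float64(-2.97)],[-4.61, 1.57, -0.32, np.float64(-2.97)],[-4.69, 1.33, -0.32, np.float64(-2.97)],[-4.75, 1.08, -0.32, np.float64(-2.97)],[-4.8, 0.84, -0.32, np.float64(-2.97)],[-4.84, 0.59, -0.32, np.float64(-2.97)],[-4.86, 0.34, -0.32, np.float64(-2.97)],[-4.87, 0.08, -0.32, np.float64(-2.97)],[-4.87, -0.17, -0.32, np.float64(-2.97)],[-4.86, -0.42, -0.32, np.float64(-2.97)],[-4.83, -0.67, -0.32, np.float64(-2.97)],
```

Run:
```python
from h import *
plan(.53,0.0,.25,90,n=16)
```

```text
d [0.2475 0.6131 0.0414] turn 24.7 tilt [-0. -0. -1.] q6 -0.29
[-3.01, 2.83, -0.26, np.float64(1.55)],[-2.93, 2.91, -0.26, np.float64(1.55)],[-2.85, 2.99, -0.26, np.float64(1.55)],[-2.77, 3.07, -0.26, np.float64(1.55)],[-2.69, 3.14, -0.26, np.float64(1.55)],[-2.6, 3.21, -0.26, np.float64(1.55)],[-2.51, 3.28, -0.26, np.float64(1.55)],[-2.42, 3.35, -0.26, np.float64(1.55)],[-2.33, 3.41, -0.26, np.float64(1.55)],[-2.24, 3.47, -0.26, np.float64(1.55)],[-2.14, 3.53, -0.26, np.float64(1.55)],[-2.05, 3.59, -0.26, np.float64(1.55)],[-1.95, 3.64, -0.26, np.float64(1.55)],[-1.85, 3.69, -0.26, np.float64(1.55)],[-1.75, 3.74, -0.26, np.float64(1.55)],[-1.65, 3.79, -0.26, np.float64(1.55)],
```

drive_tool --pt "-3.0 2.9 -0.3 1.6 0" --pt "-2.9 2.9 -0.3 1.6 0" --pt "-2.8 3.0 -0.3 1.6 0" --pt "-2.8 3.1 -0.3 1.6 0" --pt "-2.7 3.1 -0.3 1.6 0" --pt "-2.6 3.2 -0.3 1.6 0" --pt "-2.5 3.3 -0.3 1.5 0" --pt "-2.4 3.3 -0.2 1.5 0"

```text
time: 2.5
tcp_pos: [0.4067, -0.3055, 0.2322]
eef_rot: [0.0, -0.105, 0.994, -0.0]
wrist_force: [1.1, 0.2, 0.0]
gripper_width: 0.999
```

drive_tool --pt "-2.3 3.4 -0.2 1.5 0" --pt "-2.2 3.5 -0.3 1.5 0" --pt "-2.1 3.5 -0.3 1.5 0" --pt "-2.0 3.6 -0.3 1.5 0" --pt "-1.9 3.6 -0.2 1.5 0" --pt "-1.9 3.7 -0.2 1.5 0" --pt "-1.8 3.7 -0.2 1.5 0" --pt "-1.7 3.8 -0.2 1.5 0" --pt "0 0 0 0 0" --pt "0 0 0 0 0"

```text
time: 3.5
tcp_pos: [0.5299, -0.0007, 0.2504]
eef_rot: [-0.0, -0.002, 1.0, -0.0]
wrist_force: [-0.9, -0.6, -0.9]
gripper_width: 1.0
```

Run:
```python
from h import *
s,o=snap('wrist');save(s['image'],'w1.png')
print(o['time'],o['tcp_pos'],yaw(o))
for t,z in [('tape_tray',.019),('plain_tray',.019),('pen_tray_a',.019)]:
    for m in ctrl.masks_of(t,s): print(t,round(m['confidence'],2),m['point'],rect(s,m['region'],z,o))
plan(.476,.433,.25,64.5,n=10)
```

```text
3.5 [ 0.52986158 -0.00071491  0.25040911] 90.25739733500342
tape_tray 0.65 [356.9, 260.6] (array([0.59672321, 0.03594193]), 152, 76, 1.6318111419677734)
plain_tray 0.81 [226.9, 256.2] (array([ 0.60080646, -0.1158278 ]), 153, 77, 1.558115005493164)
pen_tray_a 0.66 [292.3, 259.6] (array([ 0.5985296 , -0.03909333]), 153, 77, 1.6762659549713135)
d [-0.0534  0.4355 -0.0007] turn 25.6 tilt [ 0.  0. -1.] q6 -1.94
[0.53, 4.36, 0.01, np.float64(2.56)],[0.72, 4.33, 0.01, np.float64(2.56)],[0.91, 4.29, 0.01, np.float64(2.56)],[1.1, 4.25, 0.01, np.float64(2.56)],[1.29, 4.19, 0.01, np.float64(2.56)],[1.48, 4.13, 0.01, np.float64(2.56)],[1.66, 4.06, 0.01, np.float64(2.56)],[1.84, 3.98, 0.01, np.float64(2.56)],[2.02, 3.9, 0.01, np.float64(2.56)],[2.19, 3.8, 0.01, np.float64(2.56)],
```

View pics/w1.png

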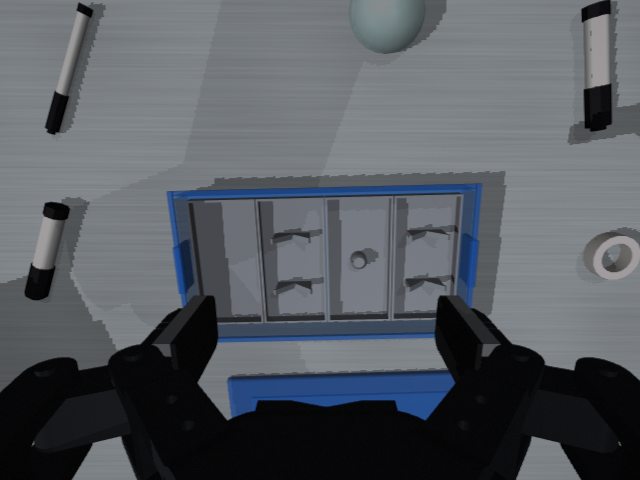

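drive_tool --pt "0.5 4.4 0 2.6 0" --pt "0.7 4.3 0 2.6 0" --pt "0.9 4.3 0 2.6 0" --pt "1.1 4.3 0 2.6 0" --pt "1.3 4.2 0 2.6 0"

```text
time: 4.2
tcp_pos: [0.5036, 0.2176, 0.2511]
eef_rot: [0.0, 0.114, 0.994, 0.0]
wrist_force: [1.5, 0.4, -0.0]
gripper_width: 1.002
```

Run:
```python
from h import *
s,o=snap('wrist')
print(o['time'],o['tcp_pos'],yaw(o),o['joint_positions'].round(2))
for t,z in [('stapler',.03),('tape',.019),('marker_a',.011)]:
    for m in ctrl.masks_of(t,s): print(t,round(m['confidence'],2),m['point'],rect(s,m['region'],z,o))
```

```text
4.2 [0.503604   0.21761826 0.25108595] 76.9497889764137 [ 0.77  0.12 -0.2   0.   -1.24 -2.56]
stapler 0.8 [529.4, 126.2] (array([0.47451376, 0.43749515]), 108, 55, -25.95178985595703)
tape 0.67 [447.8, 253.1] (array([0.58897229, 0.32932806]), 59, 52, 33.6123161315918)
marker_a 0.93 [353.3, 81.0] (array([0.39126712, 0.27375012]), 125, 24, 12.230107307434082)
marker_a 0.88 [428.6, 18.5] (array([0.34714594, 0.35873184]), 61, 21, -59.186431884765625)
marker_a 0.85 [615.9, 81.7] (array([0.45000705, 0.5392359 ]), 48, 25, -76.09605979919434)
```

```bash
sed -i 's/def plan(x,y,z,jaw_dir,o=None,n=None):/def plan(x,y,z,jaw_dir,o=None,n=None,full=0):/; s/    # tool z is down.*/    if full: d=full/; s/round(-d\/k,2)\]/round(float(-d\/k),2)]/' h.py
python3 - <<'E'
from h import *
plan(.473,.437,.22,0,n=20,full=167.5)
E
```

```text
d [-0.0307  0.22   -0.0305] turn -167.5 tilt [-0. -0. -1.] q6 -2.56
[0.39, 1.04, 0.15, -8.38],[0.24, 1.08, 0.15, -8.38],[0.08, 1.11, 0.15, -8.38],[-0.09, 1.11, 0.15, -8.38],[-0.25, 1.08, 0.15, -8.38],[-0.4, 1.04, 0.15, -8.38],[-0.55, 0.97, 0.15, -8.38],[-0.68, 0.88, 0.15, -8.38],[-0.8, 0.77, 0.15, -8.38],[-0.91, 0.64, 0.15, -8.38],[-0.99, 0.5, 0.15, -8.38],[-1.05, 0.35, 0.15, -8.38],[-1.09, 0.2, 0.15, -8.38],[-1.11, 0.04, 0.15, -8.38],[-1.1, -0.13, 0.15, -8.38],[-1.07, -0.29, 0.15, -8.38],[-1.02, -0.44, 0.15, -8.38],[-0.95, -0.58, 0.15, -8.38],[-0.85, -0.71, 0.15, -8.38],[-0.74, -0.83, 0.15, -8.38],
```

drive_tool --pt "0.4 1.0 0.15 -8.4 0" --pt "0.2 1.1 0.15 -8.4 0" --pt "0.1 1.1 0.15 -8.4 0" --pt "-0.1 1.1 0.15 -8.4 0" --pt "-0.3 1.1 0.15 -8.4 0" --pt "-0.4 1.0 0.15 -8.4 0" --pt "-0.5 1.0 0.15 -8.4 0" --pt "-0.7 0.9 0.15 -8.4 0" --pt "-0.8 0.8 0.15 -8.4 0" --pt "-0.9 0.6 0.15 -8.4 0"

```text
time: 5.4
tcp_pos: [0.4893, 0.3254, 0.2359]
eef_rot: [0.0, -0.583, 0.812, 0.0]
wrist_force: [-0.3, -1.1, 0.9]
gripper_width: 0.998
```

drive_tool --pt "-1.0 0.5 0.15 -8.4 0" --pt "-1.0 0.4 0.15 -8.4 0" --pt "-1.1 0.2 0.15 -8.4 0" --pt "-1.1 0 0.15 -8.4 0" --pt "-1.1 -0.1 0.15 -8.4 0" --pt "-1.1 -0.3 0.15 -8.4 0" --pt "-1.0 -0.4 0.15 -8.4 0" --pt "-0.9 -0.6 0.15 -8.4 0" --pt "-0.9 -0.7 0.15 -8.4 0" --pt "-0.7 -0.8 0.15 -8.4 0"

```text
time: 6.4
tcp_pos: [0.4733, 0.4343, 0.2208]
eef_rot: [-0.0, 0.977, -0.213, 0.0]
wrist_force: [0.6, 1.0, 0.2]
gripper_width: 0.998
```

drive_tool --pt "0 0 0 0 0" --pt "0 0 0 0 0"

```text
time: 6.6
tcp_pos: [0.473, 0.4344, 0.2207]
eef_rot: [0.0, 0.976, -0.218, -0.0]
wrist_force: [0.8, -0.5, 0.1]
gripper_width: 1.001
```

Run:
```python
from h import *
s,o=snap('wrist');save(s['image'],'w2.png')
print(o['time'],o['tcp_pos'],yaw(o),o['joint_positions'].round(2))
for t,z in [('stapler',.048),('stapler',.0),('tape',.019)]:
    for m in ctrl.masks_of(t,s): print(t,round(m['confidence'],2),m['point'],rect(s,m['region'],z,o))
```

```text
6.6 [0.4729671  0.43437172 0.22065848] -115.1716301861028 [ 1.05  0.3  -0.05  0.   -1.23  0.09]
stapler 0.64 [313.6, 204.4] (array([0.47956909, 0.4386124 ]), 104, 32, -24.769515991210938)
stapler 0.28 [614.5, 5.6] (array([0.52417126, 0.14486049]), 33, 15, 64.84947204589844)
stapler 0.64 [313.6, 204.4] (array([0.47195059, 0.44315747]), 118, 37, -24.76952362060547)
stapler 0.28 [614.5, 5.6] (array([0.52286554, 0.10783043]), 37, 17, 64.8496322631836)
tape 0.97 [375.0, 26.3] (array([0.59102606, 0.33290787]), 55, 53, -58.40669059753418)
```

View pics/w2.png

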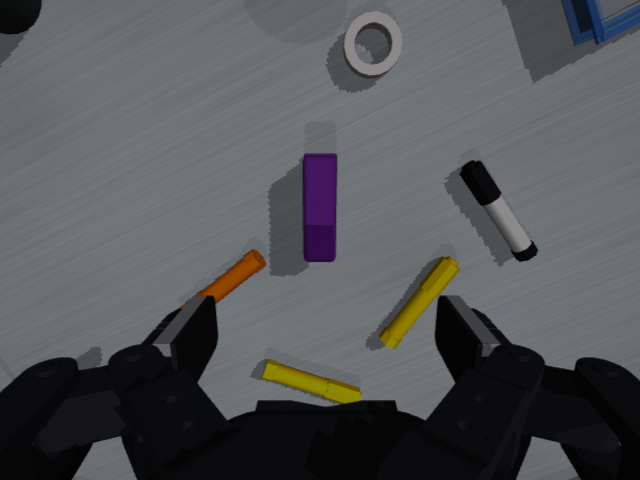

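Wrist view: the stapler is at (320,207), lengthwise in the image, with an orange marker nearby at (235,280) but clear of the jaws. I'll pre-close the jaws partway and descend.

Run:
```python
from h import *
plan(.4793,.4386,.018,-114.8,n=8)
```

```text
d [ 0.0066  0.0036 -0.2029] turn -0.2 tilt [ 0.  0. -1.] q6 0.09
[0.06, -0.08, 2.54, -0.03],[0.06, -0.08, 2.54, -0.03],[0.06, -0.08, 2.54, -0.03],[0.06, -0.08, 2.54, -0.03],[0.06, -0.08, 2.54, -0.03],[0.06, -0.08, 2.54, -0.03],[0.06, -0.07, 2.54, -0.03],[0.06, -0.07, 2.54, -0.03],
```

drive_tool --pt "0.1 -0.1 4 -0.2 100" --pt "0.1 -0.1 4 0 100" --pt "0.1 -0.1 4 0 100" --pt "0.1 -0.1 3 0 100" --pt "0.1 -0.1 2 0 100" --pt "0 -0.1 1.7 0 100" --pt "0 0 1.0 0 100" --pt "0 0 0.6 0 100" --pt "0 0 0 0 100"

```text
time: 7.7
tcp_pos: [0.4793, 0.4388, 0.0173]
eef_rot: [0.0, 0.977, -0.214, -0.0]
wrist_force: [0.2, -0.0, 0.5]
gripper_width: 0.607
```

drive_tool --pt "0 0 0 0 200" --pt "0 0 0 0 200" --pt "0 0 0 0 200" --pt "0 0 0 0 220" --pt "0 0 0 0 220" --pt "0 0 0 0 220" --pt "0 0 0 0 220" --newtons 40

```text
time: 8.4
tcp_pos: [0.4798, 0.4396, 0.0189]
eef_rot: [-0.001, 0.977, -0.213, 0.0]
wrist_force: [-1.7, -1.2, 6.6]
gripper_width: 0.36
```

drive_tool --pt "0 0 -0.5 0 220" --pt "0 0 -1.5 0 220" --pt "0 0 -2 0 220" --pt "0 0 -3 0 220" --pt "0 0 -3 0 220" --pt "0 0 0 0 220"

```text
time: 9.0
tcp_pos: [0.4813, 0.4415, 0.1237]
eef_rot: [-0.004, 0.977, -0.213, 0.002]
wrist_force: [-0.2, 0.2, -1.1]
gripper_width: 0.359
```

Run:
```python
from h import *
s,o=snap('wrist');save(s['image'],'w3.png')
print(o['time'],o['tcp_pos'],yaw(o),o['gripper_width'])
for m in ctrl.masks_of('stapler',s): print(m['point'],rect(s,m['region'],o['tcp_pos'][2]+.030,o))
plan(.602,-.116,.12,0,n=12,full=26.4)
```

```text
9.0 [0.4813327  0.44145439 0.12371382] -114.6099132398378 0.3593822570487569
[320.5, 284.7] (array([0.48467786, 0.43997675]), 100, 31, -25.063690185546875)
d [ 0.1225 -0.5556  0.0007] turn -26.4 tilt [ 0.001  0.002 -1.   ] q6 0.1
[2.86, 3.78, -0.02, -2.2],[2.71, 3.89, -0.02, -2.2],[2.56, 3.99, -0.02, -2.2],[2.41, 4.08, -0.02, -2.2],[2.25, 4.17, -0.02, -2.2],[2.09, 4.26, -0.02, -2.2],[1.92, 4.33, -0.02, -2.2],[1.75, 4.4, -0.02, -2.2],[1.58, 4.47, -0.02, -2.2],[1.41, 4.53, -0.02, -2.2],[1.23, 4.58, -0.02, -2.2],[1.06, 4.62, -0.02, -2.2],
```

View pics/w3.png

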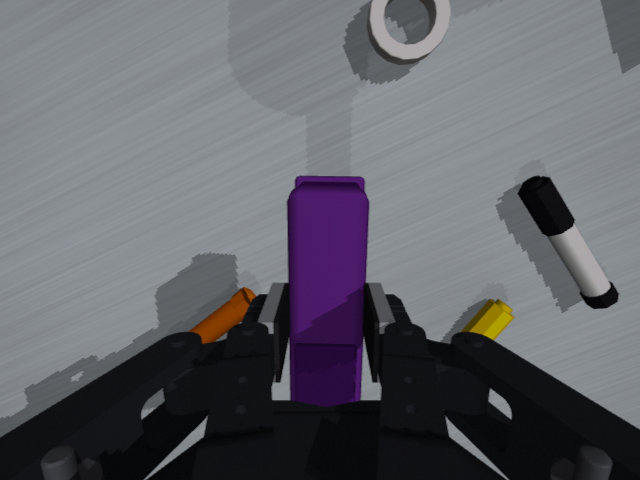

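The stapler is held straight between the pads (centre 320,285). Carrying it to the plain tray.

drive_tool --pt "2.9 3.8 0 -2.2 220" --pt "2.7 3.9 0 -2.2 220" --pt "2.6 4.0 0 -2.2 220" --pt "2.4 4.1 0 -2.2 220" --pt "2.2 4.2 0 -2.2 220" --pt "2.1 4.3 0 -2.2 220" --pt "1.9 4.3 0 -2.2 220" --pt "1.7 4.4 0 -2.2 220" --pt "1.6 4.5 0 -2.2 220" --pt "1.4 4.5 0 -2.2 220"

```text
time: 10.1
tcp_pos: [0.5801, -0.0267, 0.1169]
eef_rot: [0.0, 1.0, -0.022, -0.001]
wrist_force: [1.0, 0.8, -1.4]
gripper_width: 0.355
```

drive_tool --pt "1.2 4.6 0 -2.2 220" --pt "1.1 4.6 0 -2.2 220" --pt "0 0 0 0 220" --pt "0 0 0 0 220"

```text
time: 10.5
tcp_pos: [0.6003, -0.1188, 0.1163]
eef_rot: [-0.0, 1.0, 0.014, -0.001]
wrist_force: [-0.6, 0.9, -0.7]
gripper_width: 0.358
```

Run:
```python
from h import *
s,o=snap('wrist');save(s['image'],'w4.png')
print(o['time'],o['tcp_pos'],yaw(o),o['gripper_width'])
for t,z in [('stapler',o['tcp_pos'][2]+.03),('tape_tray',.019),('plain_tray',.019),('pen_tray_a',.019)]:
  for m in ctrl.masks_of(t,s): print(t,m['confidence'],m['point'],rect(s,m['region'],z,o))
plan(.6008,-.1158,.05,-88.4,n=5)
```

```text
10.5 [ 0.60025068 -0.11876824  0.11629314] -88.44499579214263 0.35839559077322997
stapler 0.68 [323.3, 286.3] (array([ 0.60405768, -0.11829098]), 100, 32, 0.739683985710144)
tape_tray 0.9 [115.6, 222.6] (array([0.59716901, 0.03772029]), 152, 77, 1.5047714710235596)
plain_tray 0.56 [305.8, 162.6] (array([ 0.61803986, -0.11409055]), 117, 76, 1.5843985080718994)
pen_tray_a 0.92 [30.4, 237.1] (array([0.59573297, 0.10807041]), 151, 65, 1.3242853879928589)
pen_tray_a 0.9 [216.3, 217.2] (array([ 0.59936346, -0.03877481]), 150, 77, 1.8443864583969116)
d [-0.0003  0.0003 -0.0676] turn 0.2 tilt [-0.  0. -1.] q6 1.48
[-0.01, -0.01, 1.35, 0.05],[-0.01, -0.01, 1.35, 0.05],[-0.01, -0.01, 1.35, 0.05],[-0.01, -0.01, 1.35, 0.05],[-0.01, -0.01, 1.35, 0.05],
```

View pics/w4.png

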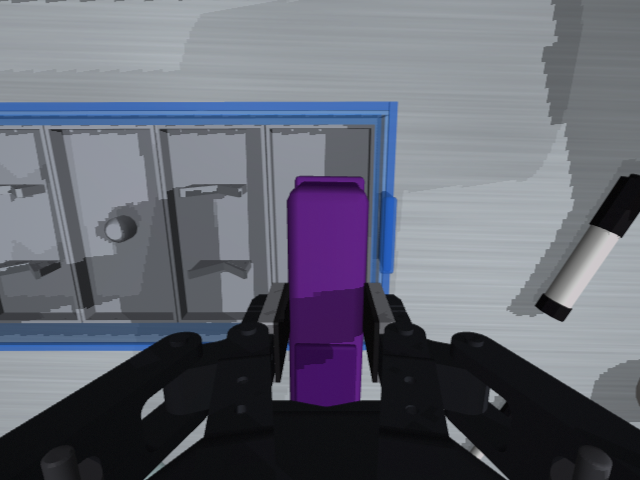

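drive_tool --pt "-0.3 -0.1 2.5 0 220" --pt "0 0 2.5 0 220" --pt "0 0 2 0 220" --pt "0 0 1 0 220" --pt "0 0 0.6 0 220" --pt "0 0 0.3 0 220" --pt "0 0 0 0 220"

```text
time: 11.45
tcp_pos: [0.5986, -0.1162, 0.029]
eef_rot: [0.0, 1.0, 0.015, 0.0]
wrist_force: [0.2, 0.2, -1.7]
gripper_width: 0.357
```

Run:
```python
from h import *
o=ctrl.get_obs();print(o['tcp_pos'],o['wrist_force'],yaw(o),o['gripper_width'])
```

```text
[ 0.5985887  -0.11617962  0.02898666] [ 0.21204307  0.21711459 -1.66184739] -88.2347491322665 0.35704387577953384
```

drive_tool --pt "0 0 0.2 0 220" --pt "0 0 0.2 0 220" --pt "0 0 0.1 0 220" --pt "0 0 0 0 220"

```text
time: 11.85
tcp_pos: [0.5986, -0.1165, 0.0244]
eef_rot: [0.0, 1.0, 0.015, 0.0]
wrist_force: [-0.8, 0.0, 4.6]
gripper_width: 0.355
```

drive_tool --pt "0 0 0 0 135" --pt "0 0 0 0 135" --pt "0 0 0 0 135" --pt "0 0 0 0 135" --pt "0 0 -1 0 135" --pt "0 0 -2 0 135" --pt "0 0 -4 0 135" --pt "0 0 -4 0 135" --pt "0 0 -4 0 100" --pt "0 0 0 0 0"

```text
time: 12.85
tcp_pos: [0.6018, -0.1168, 0.1811]
eef_rot: [0.0, 1.0, 0.016, 0.005]
wrist_force: [-0.2, 1.1, -0.2]
gripper_width: 0.761
```

Run:
```python
from h import *
s,o=snap('wrist');save(s['image'],'w5.png')
print(o['time'],o['tcp_pos'],yaw(o),o['gripper_width'])
for t,z in [('stapler',.0535),('plain_tray',.019),('tape_tray',.019)]:
  for m in ctrl.masks_of(t,s): print(t,m['confidence'],m['point'],rect(s,m['region'],z,o))
plan(.591,.3315,.15,0,n=10,full=0)
```

```text
12.85 [ 0.60177    -0.11676747  0.18107962] -88.20327427940941 0.7614099036638038
stapler 0.72 [321.8, 225.4] (array([ 0.59968988, -0.11701532]), 105, 34, 1.673541784286499)
plain_tray 0.74 [305.5, 198.5] (array([ 0.60168848, -0.11437625]), 151, 77, 1.682079792022705)
tape_tray 0.97 [155.2, 212.7] (array([0.59711609, 0.03716288]), 151, 77, 1.4715992212295532)
d [-0.0066  0.4479 -0.0232] turn -88.3 tilt [-0.001  0.    -1.   ] q6 1.47
[0.07, -4.48, 0.23, -8.83],[0.76, -4.41, 0.23, -8.83],[1.42, -4.25, 0.23, -8.83],[2.06, -3.98, 0.23, -8.83],[2.64, -3.61, 0.23, -8.83],[3.17, -3.17, 0.23, -8.83],[3.62, -2.64, 0.23, -8.83],[3.98, -2.06, 0.23, -8.83],[4.25, -1.42, 0.23, -8.83],[4.42, -0.75, 0.23, -8.83],
```

View pics/w5.png

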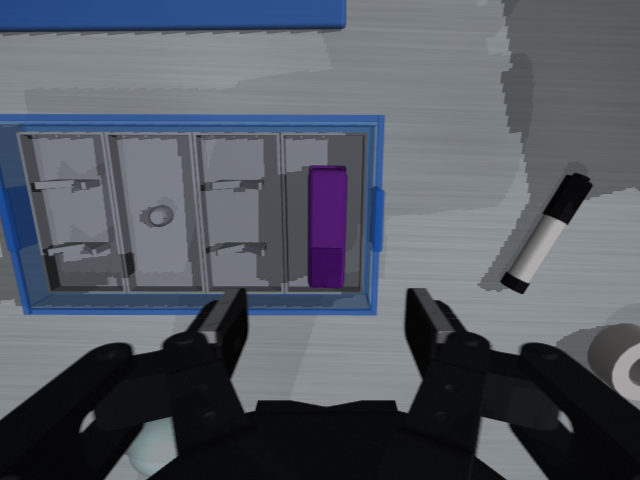

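The stapler now stands in the plain tray at (327,227), aligned with it. Next is the narrow tape.

Run:
```python
from h import *
o=ctrl.get_obs()
plan(.591,.3315,.13,0,n=12,full=-90.2)
```

```text
d [-0.0066  0.4479 -0.0432] turn 90.2 tilt [-0.001  0.    -1.   ] q6 1.47
[0.06, -3.73, 0.36, 7.52],[-0.43, -3.71, 0.36, 7.52],[-0.91, -3.62, 0.36, 7.52],[-1.38, -3.47, 0.36, 7.52],[-1.82, -3.26, 0.36, 7.52],[-2.23, -2.99, 0.36, 7.52],[-2.6, -2.68, 0.36, 7.52],[-2.93, -2.31, 0.36, 7.52],[-3.21, -1.91, 0.36, 7.52],[-3.43, -1.47, 0.36, 7.52],[-3.59, -1.01, 0.36, 7.52],[-3.69, -0.53, 0.36, 7.52],
```

drive_tool --pt "0.1 -3.7 0.3 7.5 0" --pt "-0.4 -3.7 0.3 7.5 0" --pt "-0.9 -3.6 0.3 7.5 0" --pt "-1.4 -3.5 0.4 7.5 0" --pt "-1.8 -3.3 0.4 7.5 0" --pt "-2.2 -3.0 0.4 7.5 0" --pt "-2.6 -2.7 0.4 7.5 0" --pt "-2.9 -2.3 0.4 7.5 0" --pt "-3.2 -1.9 0.4 7.5 0" --pt "-3.4 -1.5 0.4 7.5 0"

```text
time: 14.05
tcp_pos: [0.5932, 0.2573, 0.1349]
eef_rot: [0.001, 0.801, -0.599, -0.0]
wrist_force: [0.9, -0.6, 0.3]
gripper_width: 1.002
```

drive_tool --pt "-3.6 -1.0 0.4 7.6 0" --pt "-3.7 -0.5 0.4 7.6 0" --pt "0 0 0 0 0" --pt "0 0 0 0 0"

```text
time: 14.45
tcp_pos: [0.5914, 0.3313, 0.1265]
eef_rot: [0.002, 0.717, -0.697, -0.0]
wrist_force: [0.8, -0.2, -0.1]
gripper_width: 1.0
```

Run:
```python
from h import *
s,o=snap('wrist');save(s['image'],'w6.png')
print(o['time'],o['tcp_pos'],yaw(o),o['gripper_width'])
for m in ctrl.masks_of('tape',s):
  r=rect(s,m['region'],.019,o); print(m['confidence'],m['point'],r,rect(s,m['region'],.0,o))
plan(*r[0],.007,0,n=4,full=.01)
```

```text
14.45 [0.59141091 0.3312877  0.12654124] -178.32640711389797 1.0003918606805122
0.94 [320.2, 241.4] (array([0.59230157, 0.33071564]), 54, 53, -65.17963600158691) (array([0.59218854, 0.33523227]), 58, 57, -65.17965126037598)
d [ 0.0003  0.0006 -0.1207] turn -0.0 tilt [-0.001 -0.001 -1.   ] q6 -0.77
[-0.02, -0.01, 3.02, -0.0],[-0.02, -0.01, 3.02, -0.0],[-0.02, -0.01, 3.02, -0.0],[-0.02, -0.01, 3.02, -0.0],
```

View pics/w6.png

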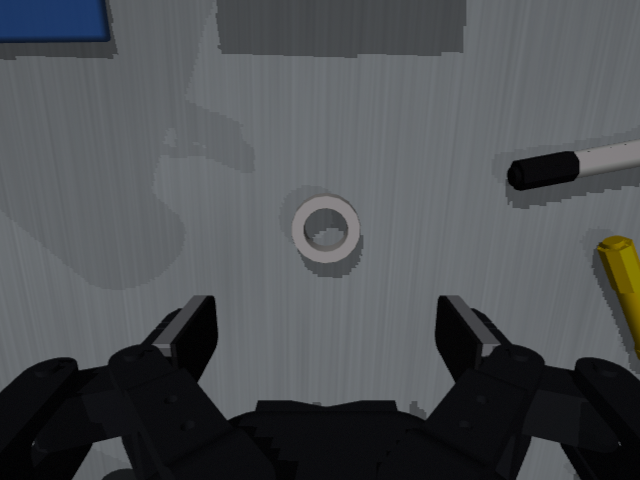

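The tape is centred at (326,230), and its 54 mm diameter confirms it is the narrow roll. Descending to grip it.

drive_tool --pt "-0.05 0 4 0 30" --pt "0 0 4 0 30" --pt "0 0 2.5 0 30" --pt "0 0 1.2 0 30" --pt "0 0 0.6 0 30" --pt "0 0 0 0 30"

```text
time: 15.15
tcp_pos: [0.5928, 0.3311, 0.0059]
eef_rot: [-0.0, 0.716, -0.698, 0.0]
wrist_force: [-0.3, -0.7, 0.2]
gripper_width: 0.885
```

drive_tool --pt "0 0 0 0 90" --pt "0 0 0 0 120" --pt "0 0 0 0 140" --pt "0 0 0 0 140" --pt "0 0 0 0 140" --pt "0 0 0 0 140" --pt "0 0 0 0 140" --newtons 30

```text
time: 15.85
tcp_pos: [0.5924, 0.3315, 0.0056]
eef_rot: [0.0, 0.717, -0.698, -0.0]
wrist_force: [0.3, -0.1, -0.4]
gripper_width: 0.455
```

drive_tool --pt "0 0 -1 0 140" --pt "0 0 -2 0 140" --pt "0 0 -3 0 140" --pt "0 0 -3 0 140" --pt "0 0 0 0 140" --pt "0 0 0 0 140"

```text
time: 16.45
tcp_pos: [0.5929, 0.3319, 0.0973]
eef_rot: [-0.001, 0.717, -0.698, -0.0]
wrist_force: [-0.5, 0.8, -0.6]
gripper_width: 0.454
```

Run:
```python
from h import *
s,o=snap('wrist');save(s['image'],'w7.png')
print(o['time'],o['tcp_pos'],yaw(o),o['gripper_width'])
for m in ctrl.masks_of('tape',s):
  print(m['confidence'],m['point'],rect(s,m['region'],o['tcp_pos'][2]+.016,o))
plan(.597,.0368,.10,0,n=7,full=-.1)
```

```text
16.45 [0.59287734 0.33193006 0.09732967] -178.45764167611463 0.45352493012178924
0.88 [327.7, 251.2] (array([0.59304053, 0.30523801]), 34, 32, -88.45661461353302)
d [ 0.005  -0.2944  0.0047] turn 0.1 tilt [-0.001 -0.    -1.   ] q6 -0.77
[4.21, 0.04, -0.07, 0.01],[4.21, 0.04, -0.07, 0.01],[4.21, 0.04, -0.07, 0.01],[4.21, 0.04, -0.07, 0.01],[4.21, 0.04, -0.07, 0.01],[4.21, 0.04, -0.07, 0.01],[4.21, 0.03, -0.07, 0.01],
```

View pics/w7.png

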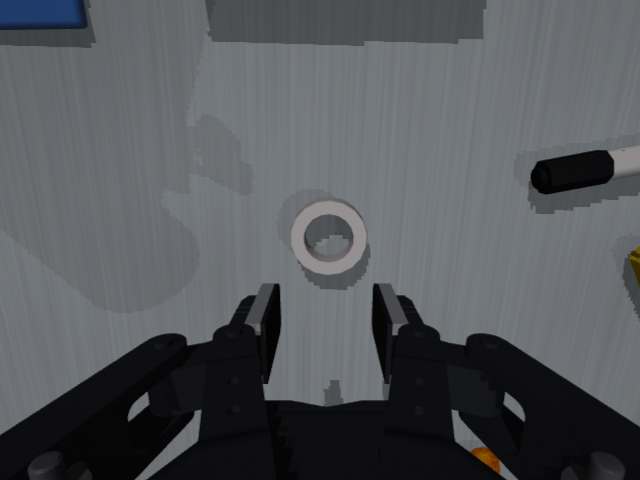

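The tape was missed: it still lies at (329,237). I'll re-measure it.

Run:
```python
from h import *
s,o=snap('wrist')
for m in ctrl.masks_of('tape',s):
  print(m['confidence'],m['point'],rect(s,m['region'],.019,o),o['tcp_pos'])
# pixel->tool frame: where are TCP and grasp point (19mm behind) in the image
T=np.linalg.inv(np.array(s['tool_from_camera']))
for z in (0,-.019,.09):
  p=T@[0,0,z,1]; print(z,s['cx']+f(s)*p[0]/p[2],s['cy']+f(s)*p[1]/p[2])
s,o=snap('top')
for m in ctrl.masks_of('tape',s): print(m['confidence'],rect(s,m['region'],.019))
```

```text
0.65 [325.4, 254.9] (array([0.59198145, 0.33015024]), 55, 53, -88.49435436725616) [0.59198468 0.33115827 0.09530395]
0 326.1894182576432 281.1822946926678
-0.019 326.2353547641339 297.352007249386
0.09 326.05824265115064 235.00830338431535
0.7 (array([0.58977795, 0.32179446]), 52, 41, -14.722763061523438)
```

Run:
```python
from h import *
s,o=snap('wrist'); print(o['gripper_width'])
T=np.linalg.inv(np.array(s['tool_from_camera']))
for y in(-.0193,-.0425):
 for x in (.011,-.011):
  for z in (0,-.006,-.012,-.018,-.024,-.03):
   p=T@[x,y,z,1]; print(y,x,z,(s['cx']+f(s)*p[0]/p[2]).round(),(s['cy']+f(s)*p[1]/p[2]).round())
```

```text
0.4494780946107662
-0.0193 0.011 0 286.0 260.0
-0.0193 0.011 -0.006 285.0 264.0
-0.0193 0.011 -0.012 283.0 268.0
-0.0193 0.011 -0.018 282.0 273.0
-0.0193 0.011 -0.024 280.0 278.0
-0.0193 0.011 -0.03 278.0 283.0
-0.0193 -0.011 0 287.0 302.0
-0.0193 -0.011 -0.006 286.0 307.0
-0.0193 -0.011 -0.012 285.0 313.0
-0.0193 -0.011 -0.018 283.0 319.0
-0.0193 -0.011 -0.024 282.0 326.0
-0.0193 -0.011 -0.03 280.0 333.0
-0.0425 0.011 0 237.0 260.0
-0.0425 0.011 -0.006 234.0 264.0
-0.0425 0.011 -0.012 231.0 268.0
-0.0425 0.011 -0.018 228.0 273.0
-0.0425 0.011 -0.024 224.0 278.0
-0.0425 0.011 -0.03 220.0 283.0
-0.0425 -0.011 0 240.0 302.0
-0.0425 -0.011 -0.006 237.0 307.0
-0.0425 -0.011 -0.012 234.0 313.0
-0.0425 -0.011 -0.018 231.0 319.0
-0.0425 -0.011 -0.024 228.0 326.0
-0.0425 -0.011 -0.03 224.0 333.0
```

The pad edges in the picture sit well behind the nominal TCP when the jaws are open, so the pads passed above the roll. I'll go lower in small steps and watch the force.

drive_tool --pt "0 0 0 0 60" --pt "0 0 0 0 60" --pt "0.1 0 4 0 60" --pt "0 0 3 0 60" --pt "0 0 2 0 60" --pt "0 0 0.3 0 60" --pt "0 0 0.2 0 60" --pt "0 0 0 0 60"

```text
time: 17.6
tcp_pos: [0.5931, 0.331, 0.0017]
eef_rot: [-0.001, 0.717, -0.697, 0.0]
wrist_force: [0.2, -0.3, 0.5]
gripper_width: 0.767
```

drive_tool --pt "0 0 0.2 0 60" --pt "0 0 0.2 0 60" --pt "0 0 0 0 60"

```text
time: 17.9
tcp_pos: [0.5925, 0.3305, -0.003]
eef_rot: [-0.0, 0.717, -0.698, -0.0]
wrist_force: [-0.3, -0.3, -0.7]
gripper_width: 0.767
```

Run:
```python
from h import *
s,o=snap('wrist');save(s['image'],'w8.png'); print(o['tcp_pos'],o['wrist_force'],o['gripper_width'])
```

```text
[ 0.59251759  0.33052007 -0.00302936] [-0.2873456  -0.3425477  -0.74838632] 0.7668721094473259
```

View pics/w8.png

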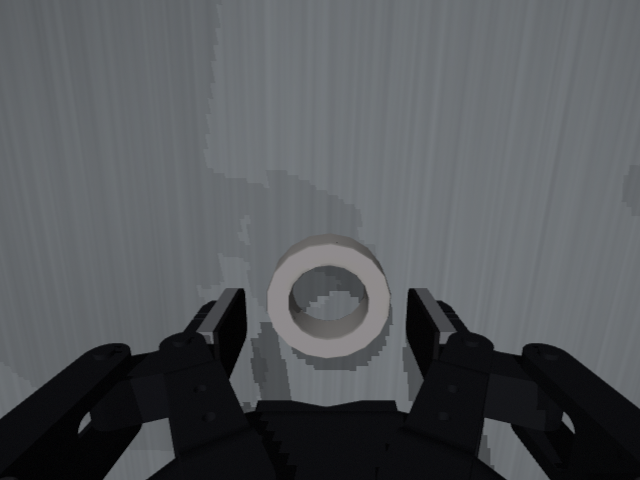

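drive_tool --pt "0 0 0.2 0 60" --pt "0 0 0.2 0 60" --pt "0 0 0.1 0 60" --pt "0 0 0 0 60"

```text
time: 18.35
tcp_pos: [0.5923, 0.3303, -0.0087]
eef_rot: [0.0, 0.717, -0.698, -0.0]
wrist_force: [0.4, -0.1, 0.4]
gripper_width: 0.765
```

drive_tool --pt "0 0 0.2 0 60" --pt "0 0 0.1 0 60" --pt "0 0 0 0 60"

```text
time: 18.65
tcp_pos: [0.5923, 0.3304, -0.0117]
eef_rot: [0.0, 0.717, -0.698, -0.0]
wrist_force: [-0.1, -0.8, 0.0]
gripper_width: 0.769
```

drive_tool --pt "0 0 0 0 90" --pt "0 0 0 0 110" --pt "0 0 0 0 110" --pt "0 0 0 0 110" --pt "0 0 0 0 110" --newtons 30

```text
time: 19.15
tcp_pos: [0.5926, 0.3305, -0.0108]
eef_rot: [-0.0, 0.717, -0.697, 0.0]
wrist_force: [-1.8, -0.8, 6.0]
gripper_width: 0.604
```

drive_tool --pt "0 0 0 0 150" --pt "0 0 0 0 150" --pt "0 0 -1 0 150" --pt "0 0 -2 0 150" --pt "0 0 -3 0 150" --pt "0 0 -4 0 150" --pt "0 0 0 0 150" --pt "0 0 0 0 150"

```text
time: 19.95
tcp_pos: [0.593, 0.3311, 0.0904]
eef_rot: [-0.002, 0.716, -0.698, -0.0]
wrist_force: [-0.6, -0.8, -2.0]
gripper_width: 0.609
```

Run:
```python
from h import *
s,o=snap('wrist');save(s['image'],'w9.png'); print(o['tcp_pos'],o['wrist_force'],o['gripper_width'],yaw(o))
for m in ctrl.masks_of('tape',s):
  print(m['confidence'],m['point'],[rect(s,m['region'],o['tcp_pos'][2]+d,o) for d in (.02,.03,.04)])
```

```text
[0.5930209  0.33105194 0.09041222] [-0.57992307 -0.80190938 -1.98696012] 0.6086095954016622 -178.46816845148942
0.81 [327.9, 328.4] [(array([0.59315601, 0.33481256]), 62, 55, -88.35795605182648), (array([0.59325562, 0.33000882]), 58, 52, -88.35810542106628), (array([0.59335529, 0.32520505]), 53, 48, -88.35783612728119)]
```

View pics/w9.png

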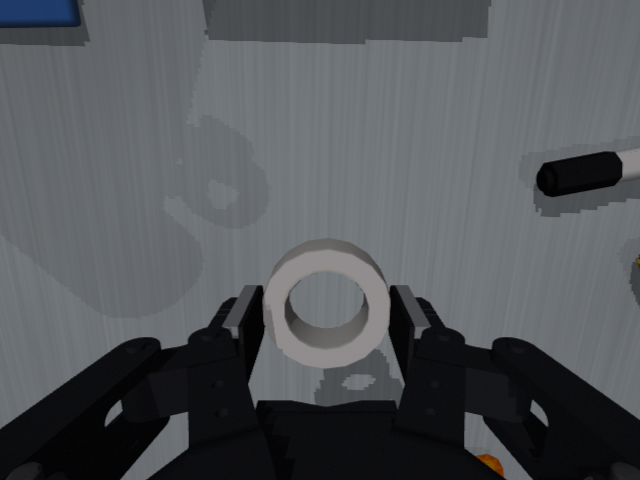

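The roll is held at (327,307). Moving it over the hub tray.

drive_tool --pt "4.2 0 0 0 150" --pt "4.2 0 0 0 150" --pt "4.2 0 0 0 150" --pt "4.2 0.1 0 0 150" --pt "4.2 0.1 0 0 150" --pt "4.2 0.1 0 0 150" --pt "4.2 0.1 0 0 150" --pt "0 0 0 0 150" --pt "0 0 0 0 150"

```text
time: 20.95
tcp_pos: [0.5957, 0.0351, 0.0876]
eef_rot: [0.001, 0.716, -0.698, -0.0]
wrist_force: [0.3, -0.3, -1.1]
gripper_width: 0.603
```

Run:
```python
from h import *
s,o=snap('wrist');z=o['tcp_pos'][2]
print(o['tcp_pos'],yaw(o),o['gripper_width'])
print('tape',w(s,[327.5,307],z+.030,o))
for t in ['tape_tray','plain_tray','pen_tray_a']:
  for m in ctrl.masks_of(t,s): print(t,round(m['confidence'],2),m['point'],rect(s,m['region'],.019,o))
# hub, from the stored view w5 and w4 poses
import copy
for p,tp,y in [((160,212),(.6018,-.1168,.1811),-88.2),((119,227),(.60025,-.11877,.1163),-88.44)]:
  q=R.from_euler('z',np.radians(y))*R.from_matrix([[0,1,0],[1,0,0],[0,0,-1]]); a=q.as_quat()
  print('hub',w(s,p,.021,{'tcp_pos':tp,'eef_rot':[a[3],*a[:3]]}))
```

```text
[0.59572029 0.0351382  0.08761063] -178.5907098006057 0.6034962993227924
tape [[0.59528552 0.03446194 0.11761063]]
tape_tray 0.69 [323.0, 235.3] (array([0.59784332, 0.03704234]), 152, 76, 1.3812754154205322)
plain_tray 0.73 [315.1, 36.8] (array([ 0.60149054, -0.0918408 ]), 152, 32, 1.4390459060668945)
plain_tray 0.28 [328.7, 8.4] (array([ 0.59658746, -0.10246239]), 101, 11, 1.4390448331832886)
pen_tray_a 0.9 [325.7, 369.7] (array([0.59575452, 0.1136565 ]), 150, 77, 1.836622714996338)
pen_tray_a 0.8 [323.4, 124.7] (array([ 0.59997522, -0.03897102]), 152, 76, 1.4225373268127441)
pen_tray_a 0.58 [323.6, 232.4] (array([0.59791547, 0.03704358]), 152, 76, 1.3812750577926636)
pen_tray_a 0.42 [321.7, 326.2] (array([0.59464679, 0.0811606 ]), 99, 89, -89.30082023143768)
hub [[0.60058205 0.03379575 0.021     ]]
hub [[0.60086591 0.03348569 0.021     ]]
```

drive_tool --pt "-0.2 -0.3 2 0 150" --pt "0 0 2 0 150" --pt "0 0 2 0 150" --pt "0 0 1.5 0 150" --pt "0 0 0.8 0 150" --pt "0 0 0.3 0 150" --pt "0 0 0 0 150"

```text
time: 21.85
tcp_pos: [0.5994, 0.039, 0.0026]
eef_rot: [0.0, 0.717, -0.697, 0.0]
wrist_force: [-0.0, 0.6, -0.2]
gripper_width: 0.604
```

drive_tool --pt "0 0 0.2 0 150" --pt "0 0 0.2 0 150" --pt "0 0 0 0 150"

```text
time: 22.15
tcp_pos: [0.5994, 0.0385, -0.0011]
eef_rot: [-0.0, 0.716, -0.698, 0.0]
wrist_force: [0.2, -0.5, -0.2]
gripper_width: 0.603
```

drive_tool --pt "0 0 0.2 0 150" --pt "0 0 0.2 0 150" --pt "0 0 0 0 150"

```text
time: 22.45
tcp_pos: [0.5994, 0.0385, -0.0052]
eef_rot: [-0.0, 0.717, -0.698, 0.0]
wrist_force: [-0.3, -0.8, 1.7]
gripper_width: 0.606
```

drive_tool --pt "0 0 0 0 70" --pt "0 0 0 0 70" --pt "0 0 0 0 70" --pt "0 0 -1 0 70" --pt "0 0 -2 0 70" --pt "0 0 -4 0 70" --pt "0 0 -4 0 0" --pt "0 0 -4 0 0" --pt "0 0 0 0 0"

```text
time: 23.35
tcp_pos: [0.6029, 0.0392, 0.1519]
eef_rot: [-0.005, 0.717, -0.697, 0.003]
wrist_force: [-0.1, 0.5, -0.6]
gripper_width: 1.005
```

Run:
```python
from h import *
s,o=snap('wrist');save(s['image'],'w10.png')
print(o['time'],o['tcp_pos'],yaw(o),o['joint_positions'].round(2))
for t,z in [('tape',.0245),('tape_tray',.019)]:
  for m in ctrl.masks_of(t,s): print(t,round(m['confidence'],2),m['point'],rect(s,m['region'],z,o))
```

```text
23.35 [0.60292058 0.03922531 0.15192862] -178.39955450422795 [ 0.39  0.28 -0.24  0.   -1.04 -0.36]
tape 0.59 [332.1, 237.2] (array([0.59940228, 0.03867111]), 54, 53, 65.20283508300781)
tape 0.48 [335.7, 123.8] (array([ 0.60001593, -0.03837349]), 148, 75, 1.493271827697754)
tape_tray 0.58 [336.0, 218.2] (array([0.59783392, 0.03712094]), 152, 77, 1.6408275365829468)
```

View pics/w10.png

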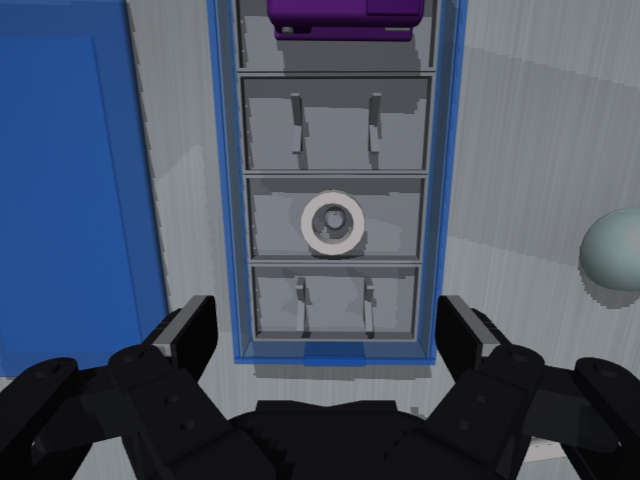

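The tape lies flat around the hub at (333,222) and the stapler is in place above it. Next is the first marker at about (0.394, 0.273).

Run:
```python
from h import *
plan(.394,.273,.13,0,n=10,full=-79.2)
```

```text
d [-0.2051  0.2344 -0.0152] turn 79.2 tilt [ 0.001  0.001 -1.   ] q6 -0.36
[-2.4, 1.99, 0.15, 7.92],[-2.1, 2.3, 0.15, 7.92],[-1.76, 2.57, 0.15, 7.92],[-1.39, 2.79, 0.15, 7.92],[-1.0, 2.95, 0.15, 7.92],[-0.58, 3.06, 0.15, 7.92],[-0.15, 3.11, 0.15, 7.92],[0.28, 3.1, 0.15, 7.92],[0.7, 3.03, 0.15, 7.92],[1.11, 2.91, 0.15, 7.92],
```

drive_tool --pt "-2.4 2.0 0.15 7.9 0" --pt "-2.1 2.3 0.15 7.9 0" --pt "-1.8 2.6 0.15 7.9 0" --pt "-1.4 2.8 0.15 7.9 0" --pt "-1.0 3.0 0.15 7.9 0" --pt "-0.6 3.1 0.15 7.9 0" --pt "-0.2 3.1 0.15 7.9 0" --pt "0.3 3.1 0.15 7.9 0" --pt "0.7 3.0 0.15 8 0" --pt "1.1 2.9 0.15 8 0"

```text
time: 24.5
tcp_pos: [0.3918, 0.2736, 0.1285]
eef_rot: [-0.001, -0.105, 0.995, -0.001]
wrist_force: [0.3, 0.1, 1.0]
gripper_width: 0.999
```

drive_tool --pt "0 0 0 0 100" --pt "0 0 0 0 100" --pt "0 0 0 0 100"

```text
time: 24.8
tcp_pos: [0.3932, 0.2729, 0.129]
eef_rot: [-0.0, -0.108, 0.994, -0.001]
wrist_force: [0.6, -1.4, -0.2]
gripper_width: 0.607
```

Run:
```python
from h import *
s,o=snap('wrist');save(s['image'],'w11.png')
print(o['time'],o['tcp_pos'],yaw(o),o['gripper_width'])
for m in ctrl.masks_of('marker_a',s):
  r=rect(s,m['region'],.013,o); print(round(m['confidence'],2),m['point'],r); plan(*r[0],-.01,r[3]+90,n=6)
```

```text
24.8 [0.39322952 0.2729014  0.12900823] 102.43510883849699 0.6069351134825981
0.82 [490.9, 180.9] (array([0.33066495, 0.38806601]), 126, 24, -59.28409957885742)
d [-0.0629  0.1153 -0.1392] turn 71.6 tilt [-0.    -0.001 -1.   ] q6 -2.37
[0.61, 2.1, 2.32, 11.94],[1.03, 1.93, 2.32, 11.94],[1.41, 1.67, 2.32, 11.94],[1.73, 1.35, 2.32, 11.94],[1.97, 0.96, 2.32, 11.94],[2.12, 0.53, 2.32, 11.94],
0.74 [328.9, 223.5] (array([0.39402682, 0.27383221]), 122, 23, 12.540413856506348)
d [ 0.0004  0.001  -0.1392] turn -0.2 tilt [-0.    -0.001 -1.   ] q6 -2.37
[-0.01, 0.02, 2.32, -0.03],[-0.01, 0.02, 2.32, -0.03],[-0.01, 0.02, 2.32, -0.03],[-0.01, 0.02, 2.32, -0.03],[-0.01, 0.02, 2.32, -0.03],[-0.01, 0.02, 2.32, -0.03],
0.74 [457.7, 20.8] (array([0.22841521, 0.32839377]), 29, 24, -11.060516357421875)
d [-0.1652  0.0556 -0.1392] turn 23.4 tilt [-0.    -0.001 -1.   ] q6 -2.37
[2.49, 1.49, 2.32, 3.9],[2.59, 1.32, 2.32, 3.9],[2.67, 1.14, 2.32, 3.9],[2.74, 0.96, 2.32, 3.9],[2.8, 0.77, 2.32, 3.9],[2.85, 0.58, 2.32, 3.9],
0.64 [607.1, 351.8] (array([0.45014798, 0.53958105]), 54, 28, -77.49881362915039)
d [ 0.0566  0.2668 -0.1392] turn 89.8 tilt [-0.    -0.001 -1.   ] q6 -2.37
[-1.87, 4.14, 2.32, 14.97],[-0.74, 4.49, 2.32, 14.97],[0.45, 4.53, 2.32, 14.97],[1.6, 4.26, 2.32, 14.97],[2.65, 3.7, 2.32, 14.97],[3.51, 2.89, 2.32, 14.97],
```

View pics/w11.png

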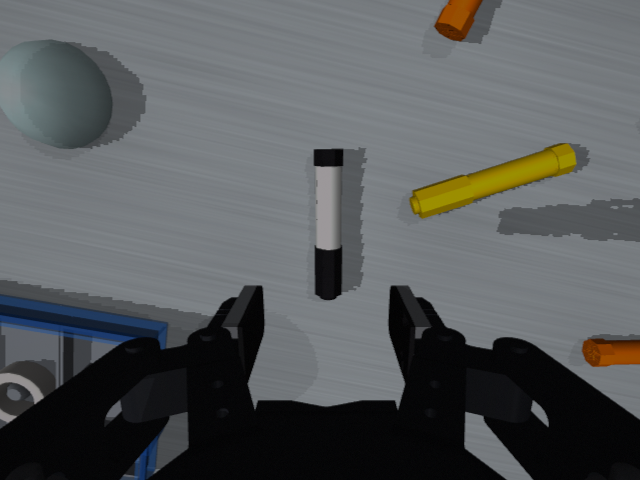

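The marker is centred at (328,223), thick (24 px-wide mask, 122 mm), black and white. The yellow one at (412,205) is clear of the fingers. Descending.

drive_tool --pt "0 0.1 4 -0.2 120" --pt "0 0 4 0 120" --pt "0 0 3 0 120" --pt "0 0 1.5 0 120" --pt "0 0 0.6 0 120" --pt "0 0 0.3 0 120" --pt "0 0 0 0 120"

```text
time: 25.6
tcp_pos: [0.3935, 0.2746, -0.0041]
eef_rot: [0.0, -0.109, 0.994, 0.0]
wrist_force: [0.1, -0.1, 0.2]
gripper_width: 0.529
```

drive_tool --pt "0 0 0 0 150" --pt "0 0 0 0 165" --pt "0 0 0 0 165" --newtons 30

```text
time: 25.9
tcp_pos: [0.3933, 0.275, -0.0037]
eef_rot: [0.0, -0.109, 0.994, 0.001]
wrist_force: [-0.1, 0.8, 0.5]
gripper_width: 0.351
```

drive_tool --pt "0 0 0 0 210" --pt "0 0 0 0 225" --pt "0 0 0 0 225" --pt "0 0 0 0 225" --pt "0 0 0 0 225"

```text
time: 26.4
tcp_pos: [0.3934, 0.2747, -0.0035]
eef_rot: [0.0, -0.11, 0.994, 0.0]
wrist_force: [-1.8, -1.1, 11.3]
gripper_width: 0.123
```

It closed past the 20 mm barrel, so the pads are still too high. I'll reopen and go lower.

drive_tool --pt "0 0 0 0 120" --pt "0 0 0 0 120" --pt "0 0 0 0 120" --pt "0 0 -2 0 120" --pt "0 0 -4 0 120" --pt "0 0 -4 0 120" --pt "0 0 0 0 120"

```text
time: 27.1
tcp_pos: [0.3953, 0.2773, 0.1006]
eef_rot: [0.003, -0.11, 0.994, 0.003]
wrist_force: [0.4, 0.6, -0.6]
gripper_width: 0.531
```

Run:
```python
from h import *
s,o=snap('wrist');save(s['image'],'w12.png')
print(o['time'],o['tcp_pos'],yaw(o),o['gripper_width'])
for m in ctrl.masks_of('marker_a',s):
  r=rect(s,m['region'],.013,o); print(round(m['confidence'],2),m['point'],r)
  if np.hypot(*(r[0]-o['tcp_pos'][:2]))<.05: plan(*r[0],-.01,r[3]+90,n=6)
```

```text
27.1 [0.3953058  0.27726379 0.10056254] 102.60810993131179 0.5309798424850138
0.86 [323.3, 225.3] (array([0.39385645, 0.27438351]), 122, 22, 12.163026809692383)
d [ 0.0005 -0.0007 -0.1065] turn 0.4 tilt [ 0.001  0.002 -1.   ] q6 -2.37
[-0.0, -0.02, 1.78, 0.06],[-0.0, -0.02, 1.78, 0.06],[-0.0, -0.02, 1.78, 0.06],[-0.0, -0.02, 1.78, 0.06],[-0.0, -0.02, 1.78, 0.06],[-0.0, -0.02, 1.78, 0.06],
0.76 [503.8, 180.1] (array([0.33068588, 0.3885376 ]), 128, 25, -59.37736511230469)
0.69 [616.2, 367.4] (array([0.45053223, 0.53002454]), 35, 30, -70.00971603393555)
0.66 [465.1, 10.7] (array([0.23820596, 0.32842062]), 27, 12, -77.33222007751465)
0.17 [15.5, 370.4] (array([0.56867621, 0.05879623]), 60, 21, 1.4442757368087769)
```

drive_tool --pt "0 0 4 0.3 140" --pt "0 0 4 0 150" --pt "0 0 2 0 150" --pt "0 0 0.8 0 150" --pt "0 0 0.3 0 150" --pt "0 0 0.2 0 150" --pt "0 0 0 0 150"

```text
time: 27.9
tcp_pos: [0.3934, 0.275, -0.0168]
eef_rot: [0.0, -0.107, 0.994, 0.0]
wrist_force: [-0.1, -0.0, 0.4]
gripper_width: 0.409
```

drive_tool --pt "0 0 0.2 0 150" --pt "0 0 0 0 150"

```text
time: 28.1
tcp_pos: [0.3933, 0.2749, -0.0189]
eef_rot: [0.0, -0.107, 0.994, 0.001]
wrist_force: [0.1, 0.0, -0.3]
gripper_width: 0.409
```

drive_tool --pt "0 0 0 0 180" --pt "0 0 0 0 205" --pt "0 0 0 0 205" --pt "0 0 0 0 205" --pt "0 0 0 0 205"

```text
time: 28.6
tcp_pos: [0.3932, 0.2748, -0.0189]
eef_rot: [0.0, -0.107, 0.994, 0.0]
wrist_force: [-1.7, -0.4, 5.6]
gripper_width: 0.226
```

Gripped at the 20 mm width. Lifting and carrying it to the pen tray at +y.

drive_tool --pt "0 0 0 0 230" --pt "0 0 0 0 230" --pt "0 0 -1 0 230" --pt "0 0 -3 0 230" --pt "0 0 -4 0 230" --pt "0 0 -3 0 230" --pt "0 0 0 0 230" --pt "0 0 0 0 230"

```text
time: 29.4
tcp_pos: [0.3932, 0.2749, 0.0916]
eef_rot: [0.001, -0.107, 0.994, 0.001]
wrist_force: [-0.5, -0.5, -0.6]
gripper_width: 0.226
```

Run:
```python
from h import *
s,o=snap('wrist');save(s['image'],'w12.png')
print(o['time'],o['tcp_pos'],yaw(o),o['gripper_width'])
for m in ctrl.masks_of('marker_a',s):
  r=rect(s,m['region'],o['tcp_pos'][2]+.030,o); print(round(m['confidence'],2),m['point'],r)
plan(.5955,.1128,.095,91.6,n=7)
```

```text
29.4 [0.39318781 0.27487634 0.0916216 ] 102.2292901835076 0.22557787224153822
0.98 [471.4, 8.8] (array([0.27811841, 0.2983237 ]), 15, 6, -77.77154159545898)
0.83 [516.0, 185.0] (array([0.32943964, 0.33174634]), 72, 14, -59.199806213378906)
0.83 [625.5, 376.9] (array([0.39772516, 0.40785565]), 18, 12, 24.9628849029541)
0.73 [324.4, 274.2] (array([0.38618692, 0.27342419]), 107, 23, 12.28773021697998)
d [ 0.2029 -0.1611  0.005 ] turn 10.6 tilt [-0.001 -0.001 -1.   ] q6 -2.38
[-2.35, -2.86, -0.07, 1.52],[-2.42, -2.8, -0.07, 1.52],[-2.49, -2.74, -0.07, 1.52],[-2.57, -2.67, -0.07, 1.52],[-2.64, -2.6, -0.07, 1.52],[-2.7, -2.53, -0.07, 1.52],[-2.77, -2.46, -0.07, 1.52],
```

View pics/w12.png

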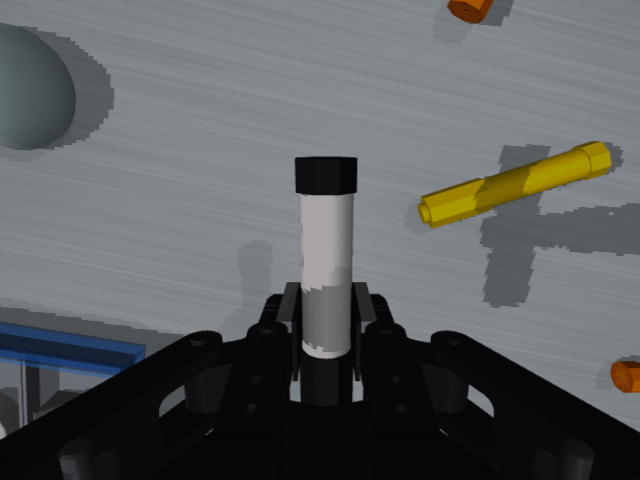

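The marker is held straight between the pads at (327,260).

drive_tool --pt "-2.3 -2.9 -0.1 1.5 230" --pt "-2.4 -2.8 -0.1 1.5 230" --pt "-2.5 -2.7 -0.1 1.5 230" --pt "-2.6 -2.7 0 1.5 230" --pt "-2.6 -2.6 0 1.5 230" --pt "-2.7 -2.5 0 1.5 230" --pt "-2.8 -2.5 0 1.6 230" --pt "0 0 0 0 230" --pt "0 0 0 0 230" --pt "0 0 0 0 230"

```text
time: 30.5
tcp_pos: [0.5949, 0.113, 0.0925]
eef_rot: [-0.001, -0.014, 1.0, -0.0]
wrist_force: [-0.7, 0.4, -0.4]
gripper_width: 0.219
```

Run:
```python
from h import *
s,o=snap('wrist');save(s['image'],'w13.png')
print(o['time'],o['tcp_pos'],yaw(o),o['gripper_width'])
for t,z in [('pen_tray_a',.019),('tape_tray',.019),('marker_a',o['tcp_pos'][2]+.03)]:
  for m in ctrl.masks_of(t,s): print(t,round(m['confidence'],2),m['point'],rect(s,m['region'],z,o))
plan(.5955,.1132,.012,91.6,n=6)
```

```text
30.5 [0.59485563 0.11303329 0.09246478] 91.65233014124424 0.21929944936570384
pen_tray_a 0.67 [102.6, 231.4] (array([ 0.59982697, -0.03978503]), 151, 77, 1.6512960195541382)
pen_tray_a 0.55 [351.4, 192.0] (array([0.57633368, 0.11236212]), 113, 77, 1.6956593990325928)
tape_tray 0.66 [211.8, 207.2] (array([0.5971839 , 0.03696319]), 150, 78, 1.7153209447860718)
marker_a 0.68 [325.9, 271.1] (array([0.58781665, 0.11279297]), 108, 23, 1.4909086227416992)
d [ 0.0001 -0.0006 -0.0817] turn 0.1 tilt [-0.  0. -1.] q6 -2.05
[-0.0, -0.01, 1.36, 0.02],[-0.0, -0.01, 1.36, 0.02],[-0.0, -0.01, 1.36, 0.02],[-0.0, -0.01, 1.36, 0.02],[-0.0, -0.01, 1.36, 0.02],[-0.0, -0.01, 1.36, 0.02],
```

drive_tool --pt "0 0 2.5 0 230" --pt "0 0 2.5 0 230" --pt "0 0 2 0 230" --pt "0 0 1.2 0 230" --pt "0 0 0.6 0 230" --pt "0 0 0.3 0 230" --pt "0 0 0 0 230"

```text
time: 31.4
tcp_pos: [0.5962, 0.1133, 0.003]
eef_rot: [0.0, -0.014, 1.0, 0.0]
wrist_force: [0.6, 0.2, 0.2]
gripper_width: 0.224
```

drive_tool --pt "0 0 0.2 0 230" --pt "0 0 0.2 0 230" --pt "0 0 0 0 230"

```text
time: 31.7
tcp_pos: [0.596, 0.1131, -0.0012]
eef_rot: [0.0, -0.014, 1.0, 0.0]
wrist_force: [-0.8, 0.1, -0.5]
gripper_width: 0.229
```

Lowering a last 2 mm to touch, then releasing gently.

drive_tool --pt "0 0 0.1 0 230" --pt "0 0 0.1 0 230" --pt "0 0 0 0 230"

```text
time: 32.0
tcp_pos: [0.5961, 0.1131, -0.0028]
eef_rot: [0.0, -0.014, 1.0, 0.0]
wrist_force: [-2.3, -1.1, 5.7]
gripper_width: 0.22
```

drive_tool --pt "0 0 0 0 185" --pt "0 0 0 0 165" --pt "0 0 0 0 165" --pt "0 0 0 0 165" --pt "0 0 -1 0 165" --pt "0 0 -2 0 165" --pt "0 0 -4 0 165" --pt "0 0 -4 0 120" --pt "0 0 -4 0 120" --pt "0 0 0 0 120"

```text
time: 33.0
tcp_pos: [0.5995, 0.1142, 0.154]
eef_rot: [0.005, -0.015, 1.0, 0.002]
wrist_force: [0.5, 1.3, 1.0]
gripper_width: 0.532
```

Run:
```python
from h import *
s,o=snap('wrist');save(s['image'],'w14.png')
print(o['time'],o['tcp_pos'],yaw(o),o['joint_positions'].round(2))
for t,z in [('marker_a',.0275),('pen_tray_a',.019)]:
  for m in ctrl.masks_of(t,s): print(t,round(m['confidence'],2),m['point'],rect(s,m['region'],z,o))
plan(.5936,-.3263,.14,67,n=10)
```

```text
33.0 [0.59947539 0.1142104  0.15396111] 91.6988248167118 [ 0.51  0.29 -0.22  0.   -1.05 -2.05]
marker_a 0.96 [324.1, 213.8] (array([0.59727649, 0.11328928]), 123, 23, 1.5423582792282104)
pen_tray_a 0.83 [143.4, 207.0] (array([ 0.59917688, -0.0393374 ]), 151, 77, 1.4154448509216309)
pen_tray_a 0.62 [309.2, 202.9] (array([0.59524554, 0.11280035]), 152, 76, 1.6355037689208984)
pen_tray_a 0.41 [226.7, 228.3] (array([0.5987533 , 0.03924139]), 56, 54, -44.89461898803711)
d [-0.0021 -0.4394 -0.0071] turn 24.6 tilt [ 0.001  0.001 -1.   ] q6 -2.05
[0.15, -4.39, 0.07, 2.46],[-0.04, -4.39, 0.07, 2.46],[-0.23, -4.39, 0.07, 2.46],[-0.42, -4.37, 0.07, 2.46],[-0.61, -4.35, 0.07, 2.46],[-0.79, -4.32, 0.07, 2.46],[-0.98, -4.28, 0.07, 2.46],[-1.16, -4.24, 0.07, 2.46],[-1.34, -4.18, 0.07, 2.46],[-1.52, -4.12, 0.07, 2.46],
```

The marker is seated and aligned (123 × 23 mm at rest height, 2 mm off centre). Now the second one.

drive_tool --pt "0.1 -4.4 0.1 2.5 120" --pt "0 -4.4 0.1 2.5 120" --pt "-0.2 -4.4 0.1 2.5 120" --pt "-0.4 -4.4 0.1 2.5 120" --pt "-0.6 -4.4 0.1 2.5 120" --pt "-0.8 -4.3 0.1 2.5 120" --pt "-1.0 -4.3 0 2.4 120" --pt "-1.2 -4.2 0 2.4 120" --pt "-1.3 -4.2 0 2.4 120" --pt "-1.5 -4.1 0 2.4 120"

```text
time: 34.15
tcp_pos: [0.5915, -0.3283, 0.139]
eef_rot: [-0.001, 0.2, 0.98, 0.0]
wrist_force: [0.8, 0.1, -0.8]
gripper_width: 0.533
```

drive_tool --pt "0 0 0 0 120" --pt "0 0 0 0 120" --pt "0 0 0 0 120"

```text
time: 34.45
tcp_pos: [0.592, -0.3261, 0.1395]
eef_rot: [-0.001, 0.199, 0.98, 0.0]
wrist_force: [-0.9, 0.2, -1.0]
gripper_width: 0.528
```

Run:
```python
from h import *
s,o=snap('wrist');save(s['image'],'w15.png')
print(o['time'],o['tcp_pos'],yaw(o),o['gripper_width'])
for m in ctrl.masks_of('marker_a',s):
  r=rect(s,m['region'],.013,o); print(round(m['confidence'],2),m['point'],r)
  if np.hypot(*(r[0]-o['tcp_pos'][:2]))<.06: plan(*r[0],-.0189,r[3]+90,n=6)
```

```text
34.45 [ 0.59202595 -0.32606725  0.13951668] 67.05907502573467 0.5280964253706529
0.93 [325.3, 215.5] (array([ 0.5922959 , -0.32616919]), 123, 22, -22.852386474609375)
d [-0.0003 -0.0006 -0.1592] turn -0.0 tilt [-0.001  0.    -1.   ] q6 -1.76
[-0.0, -0.01, 2.65, -0.0],[-0.0, -0.01, 2.65, -0.0],[-0.0, -0.01, 2.65, -0.0],[-0.0, -0.01, 2.65, -0.0],[-0.0, -0.01, 2.65, -0.0],[-0.0, -0.01, 2.65, -0.0],
0.48 [584.5, 50.9] (array([ 0.60330585, -0.10697722]), 154, 69, 1.3010730743408203)
```

View pics/w15.png

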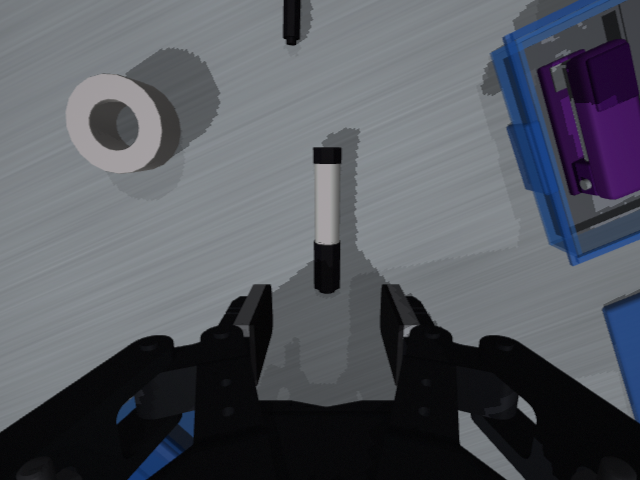

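The thick marker is at (327,220), with the slim pen (290,20) and wide tape (115,123) well clear. Descending and gripping.

drive_tool --pt "0 0 4 0 150" --pt "0 0 4 0 150" --pt "0 0 4 0 150" --pt "0 0 2 0 150" --pt "0 0 1 0 150" --pt "0 0 0.6 0 150" --pt "0 0 0.3 0 150" --pt "0 0 0 0 150"

```text
time: 35.35
tcp_pos: [0.5933, -0.3267, -0.0175]
eef_rot: [0.001, 0.199, 0.98, -0.0]
wrist_force: [-0.2, -0.1, 1.1]
gripper_width: 0.413
```

drive_tool --pt "0 0 0 0 180" --pt "0 0 0 0 205" --pt "0 0 0 0 205" --pt "0 0 0 0 230" --pt "0 0 0 0 230" --pt "0 0 0 0 230" --pt "0 0 0 0 230"

```text
time: 36.05
tcp_pos: [0.5934, -0.327, -0.017]
eef_rot: [0.001, 0.199, 0.98, -0.0]
wrist_force: [-1.4, 1.7, 6.6]
gripper_width: 0.223
```

drive_tool --pt "0 0 -1 0 230" --pt "0 0 -3 0 230" --pt "0 0 -4 0 230" --pt "0 0 -4 0 230" --pt "0 0 0 0 230" --pt "0 0 0 0 230"

```text
time: 36.65
tcp_pos: [0.5932, -0.3269, 0.1036]
eef_rot: [0.002, 0.199, 0.98, 0.0]
wrist_force: [-0.8, -0.4, -1.3]
gripper_width: 0.219
```

Run:
```python
from h import *
s,o=snap('wrist')
print(o['time'],o['tcp_pos'],yaw(o),o['gripper_width'])
for m in ctrl.masks_of('marker_a',s): print(round(m['confidence'],2),m['point'],rect(s,m['region'],o['tcp_pos'][2]+.030,o))
plan(.599,-.0391,.10,91.6,n=8)
```

```text
36.65 [ 0.59322743 -0.32690013  0.10363082] 67.02568466709602 0.21885110140751166
0.9 [327.2, 268.1] (array([ 0.58550092, -0.32336469]), 110, 23, -22.95849609375)
d [ 0.0071  0.2874 -0.0011] turn -24.6 tilt [-0.001  0.001 -1.   ] q6 -1.75
[1.32, 3.34, 0.02, -3.07],[1.14, 3.41, 0.02, -3.07],[0.95, 3.46, 0.02, -3.07],[0.77, 3.51, 0.02, -3.07],[0.58, 3.55, 0.02, -3.07],[0.39, 3.57, 0.02, -3.07],[0.2, 3.59, 0.02, -3.07],[0.0, 3.59, 0.02, -3.07],
```

drive_tool --pt "1.3 3.3 0 -3.1 230" --pt "1.1 3.4 0 -3.1 230" --pt "1.0 3.5 0 -3.1 230" --pt "0.8 3.5 0 -3.1 230" --pt "0.6 3.6 0 -3.1 230" --pt "0.4 3.6 0 -3.1 230" --pt "0.2 3.6 0 -3.0 230" --pt "0 3.6 0 -3.0 230" --pt "0 0 0 0 230" --pt "0 0 0 0 230"

```text
time: 37.75
tcp_pos: [0.598, -0.0378, 0.1004]
eef_rot: [-0.001, -0.015, 1.0, -0.0]
wrist_force: [0.1, -0.5, -0.1]
gripper_width: 0.22
```

Run:
```python
from h import *
s,o=snap('wrist')
print(o['time'],o['tcp_pos'],yaw(o),o['gripper_width'])
for t,z in [('pen_tray_a',.019),('plain_tray',.019),('marker_a',o['tcp_pos'][2]+.03)]:
  for m in ctrl.masks_of(t,s): print(t,round(m['confidence'],2),m['point'],rect(s,m['region'],z,o))
plan(.599,-.0391,.003,91.6,n=6)
```

```text
37.75 [ 0.59795606 -0.03778402  0.10043097] 91.72437784103963 0.2198739546289177
pen_tray_a 0.86 [298.5, 197.6] (array([ 0.58203912, -0.03960581]), 115, 75, 1.6134787797927856)
pen_tray_a 0.66 [525.6, 225.1] (array([0.59565155, 0.11280385]), 150, 77, 1.7099416255950928)
plain_tray 0.92 [240.9, 206.3] (array([ 0.60187213, -0.1150264 ]), 151, 77, 1.3320503234863281)
plain_tray 0.16 [324.8, 269.0] (array([ 0.63690381, -0.03695958]), 198, 41, 1.7393301725387573)
marker_a 0.75 [242.8, 210.2] (array([ 0.57045209, -0.08089934]), 83, 42, 1.6439719200134277)
marker_a 0.65 [547.9, 240.4] (array([0.56946777, 0.0476798 ]), 71, 17, 2.7644050121307373)
marker_a 0.55 [326.1, 268.8] (array([ 0.58985229, -0.03798906]), 110, 23, 1.7523916959762573)
d [ 0.0007  0.0004 -0.0981] turn -0.0 tilt [-0.001 -0.    -1.   ] q6 -1.8
[-0.01, 0.01, 1.64, -0.01],[-0.01, 0.01, 1.64, -0.01],[-0.01, 0.01, 1.64, -0.01],[-0.01, 0.01, 1.64, -0.01],[-0.01, 0.01, 1.64, -0.01],[-0.01, 0.01, 1.64, -0.01],
```

drive_tool --pt "0 0 2.5 0 230" --pt "0 0 2.5 0 230" --pt "0 0 2 0 230" --pt "0 0 1.5 0 230" --pt "0 0 0.7 0 230" --pt "0 0 0.4 0 230" --pt "0 0 0 0 230"

```text
time: 38.65
tcp_pos: [0.5987, -0.039, 0.0055]
eef_rot: [-0.0, -0.014, 1.0, -0.0]
wrist_force: [-0.4, -0.9, -0.2]
gripper_width: 0.228
```

drive_tool --pt "0 0 0.2 0 230" --pt "0 0 0.1 0 230" --pt "0 0 0 0 230"

```text
time: 38.95
tcp_pos: [0.5989, -0.0384, 0.003]
eef_rot: [0.0, -0.014, 1.0, 0.0]
wrist_force: [-1.0, 0.5, 0.1]
gripper_width: 0.226
```

drive_tool --pt "0 0 0.2 0 230" --pt "0 0 0.2 0 230" --pt "0 0 0.1 0 230" --pt "0 0 0 0 230"

```text
time: 39.35
tcp_pos: [0.599, -0.0388, -0.0012]
eef_rot: [0.0, -0.015, 1.0, -0.0]
wrist_force: [-3.5, -1.0, 10.3]
gripper_width: 0.22
```

drive_tool --pt "0 0 0 0 185" --pt "0 0 0 0 165" --pt "0 0 0 0 165" --pt "0 0 0 0 165" --pt "0 0 -1 0 165" --pt "0 0 -2 0 165" --pt "0 0 -4 0 165" --pt "0 0 -4 0 120" --pt "0 0 -4 0 120" --pt "0 0 -4 0 120"

```text
time: 40.35
tcp_pos: [0.5984, -0.0386, 0.1902]
eef_rot: [0.0, -0.014, 1.0, 0.0]
wrist_force: [1.0, 0.9, -0.3]
gripper_width: 0.533
```

drive_tool --pt "0 0 -2 0 120" --pt "0 0 0 0 120" --pt "0 0 0 0 120"

```text
time: 40.65
tcp_pos: [0.5986, -0.0384, 0.2084]
eef_rot: [0.001, -0.014, 1.0, 0.0]
wrist_force: [-0.9, -0.2, -0.2]
gripper_width: 0.526
```

Run:
```python
from h import *
s,o=snap('wrist');save(s['image'],'w16.png')
print(o['time'],o['tcp_pos'])
for t,z in [('marker_a',.0275),('pen_tray_a',.019),('tape',.0245),('tape_tray',.019),('stapler',.0535),('plain_tray',.019)]:
  for m in ctrl.masks_of(t,s):
    if m['confidence']>.4: print(t,round(m['confidence'],2),m['point'],rect(s,m['region'],z,o))
```

```text
40.65 [ 0.59855736 -0.03839962  0.20835144]
marker_a 0.93 [322.6, 206.4] (array([ 0.59736987, -0.0394146 ]), 123, 22, 1.644318699836731)
marker_a 0.77 [482.7, 211.1] (array([0.59685156, 0.1126387 ]), 122, 26, 2.5674331188201904)
pen_tray_a 0.76 [471.1, 200.3] (array([0.59585901, 0.11248553]), 150, 76, 1.6215200424194336)
pen_tray_a 0.7 [335.1, 206.4] (array([ 0.6001864 , -0.03961206]), 150, 76, 1.6216020584106445)
tape 0.69 [412.1, 222.3] (array([0.59782745, 0.03757298]), 55, 52, 49.62443542480469)
tape_tray 0.66 [400.2, 201.6] (array([0.59800989, 0.03676151]), 150, 77, 1.6215153932571411)
stapler 0.64 [236.6, 205.3] (array([ 0.59421051, -0.11367317]), 105, 40, 0.8438441157341003)
plain_tray 0.87 [265.1, 201.9] (array([ 0.60191034, -0.11561584]), 151, 79, 1.6214340925216675)
```

View pics/w16.png

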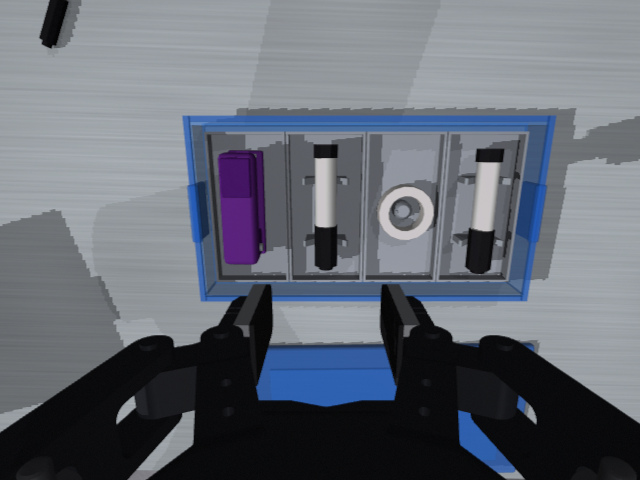

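The view shows the stapler at (240,207), markers in the rests at (326,207) and (485,210), and the tape around the hub at (406,212). Nothing is touched, so I'm handing in.

```bash
python3 -c "
from station import ctrl
print(ctrl.finish_job())"
```

```text
the job is handed in; nothing more can be done
None
```

The labelling kit is packed in the order asked and handed in at about 41 s of the 109 s allowed; the system gives no verdict.

- **Final checks:** In the last wrist picture:
  - The stapler stands lengthwise in the plain tray.
  - The narrow tape lies flat around its hub, within about 1 mm of the tray centre.
  - A thick marker lies in the rests of each pen tray, within about 3 mm of centre along the tray.
- **Left alone:** I never gripped or approached the wide tape, slim pen, or orange and yellow markers. I did not take a last picture covering all of them.
- **What went wrong:** My first grasps of the tape and of the first marker closed above them, because the open pads sit farther back than I assumed. Neither object moved measurably, and both were gripped lower on the second try. The highest wrist force I saw was about 12 N.
- **Disagreement:** The final off-axis masks measured the stapler 40 mm wide and the +y marker turned by 1°. I put this down to viewing from the side, since the straight-on views after each release showed both aligned with their trays.

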